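Set up an axle on a pair of V-blocks

ROBOT

A 7-joint arm with a two-finger parallel gripper is mounted at the origin on a cart in front of the work surface, level with it; the furniture and walls round the work are solid. World frame = base frame: x ahead of the robot, y to its left, z up, the work surface at z = 0. Lengths are in m, angles in rad, forces in N, time in s.
With the tool pointing down it reaches from about 0.425 to 1.025 m from the base axis. Payload 9.4 kg.
Tool frame: the origin (TCP) lies on the centre line of the jaws, within the pads' length; the fingertips stand 25 mm ahead of it and the grasp point (between the pads) lies 6 mm ahead of it (ctrl.nose_length is the distance from the TCP to the fingertips, in m); z points along the fingers, y is the line along which they close (so a half turn about z gives the same grasp; the last joint's range is limited). The gripper opens to 93 mm and grips with 3 to 60 N. Pads are 15 mm wide; open, the fingers measure 128 mm over their backs; the gripper's body (75 mm by 188 mm) begins 65 mm behind the grasp point.
Start: joints at [1.254, 0.599, -0.003, 1.599, 0.002, 0.943, -0.08], TCP at [0.172, -0.704, 0.244] pointing down, gripper open.
Joint ranges: [-2.57, 2.57], [-0.35, 1.97], [-1.29, 1.29], [0.11, 2.56], [-1.05, 4.19], [0.11, 1.86], [-2.63, 2.63]. Speed limits (rad/s): [2.22, 2.22, 3.01, 3.01, 3.14, 3.14, 3.14].

INTERFACE

Orientations are given as a unit quaternion [x, y, z, w].
In Python, from bench import ctrl, get_image, calibration gives the robot as it stands.
- The arm moves only by the shell command python3 -m handwheel 'ROWS'. ROWS is JSON, a list of rows, each an object of numbers: "jaw": the opening, from -1 (shut) to 1 (fully open); "x", "y", "z": the shift along the world's x, y, z in cm; "rx", "ry", "rz": the turn, a rotation vector about the world's x, y, z in degrees. In form: [{"jaw": .., "x": .., "y": .., "z": .., "rx": .., "ry": .., "rz": ..}, ...]. A call has 1 to 20 rows; each row shifts and turns the commanded pose from where the row before left it; what a row does not reach is not made up. A row lasts 1/10 s, in which the tool goes at most 50 mm and 8.59 degrees, less where a joint would pass 70% of its speed; a pose out of reach is approached as far as the arm can. A call with a gripper value outside its range is refused whole. The fingers move at their own pace and stop on an object; the grip force is fixed at half the most. Time passes only in rows, so rows that do not move let the fingers close. It gives the time, the measured TCP pose, the force, the opening and the grip force at its end, in the units of the state.
- ctrl.read_state(): the state, without advancing time (a new reading comes with each control period).
- get_image(name): name is "side" or "top" or "wrist"; returns (picture, depth): 480x640x3 uint8, blue, green, red; 480x640 float32, m along the optical axis (not along the pixel's ray), 0 where there is no reading.
- calibration(name): a dict with "K" (3x3 intrinsics, pixels), "R" (3x3) and "t" (3): a world point X has camera coordinates R X + t. Camera axes: x right, y down, z forward; pixel columns grow to the right and rows downward; lengths in m; the calibration is good to about 2 mm. The wrist camera is an equidistant fisheye: a pixel r from the principal point sees the ray r / f radians off the axis. A picture is of the moment at which its call begins: read the wrist's pose just before it. calibration takes no time and is no camera call; for the wrist camera it gives the pose at the moment of the call.
- ctrl.hand_in(): hands the job in; it is judged then, once.
The state is a dict: "time": time; "joint_positions": joint angles; "joint_vel": joint speeds; "tau": joint torques, N m; "eef_pos": TCP position; "ee_rot": TCP orientation; "contact_force": force on the tool from outside, world axes, zero at the start; "moment": the same for the moment, N m; "opening": finger opening in m; "finger_force": force on a finger pad.
Only numpy, scipy, OpenCV 4.12 (cv2) and the standard library are available. Lean on these libraries where they do the work, as an engineer would, in place of code of your own. Each camera call takes 0.05 s, during which the arm holds its last target. There are 200 camera calls.

TASK

Set the axle up on the pair of V-blocks for checking: tip the loose V-block over on the bench a quarter turn at a time, letting it down to rest on its side on the way (never crashing over), until its wide V is up, and stand it on the empty end of the green fixture, square and snug against the dark strip, in line with its screwed-down mate. Then lay the axle, without dropping it, with its round ends in the two wide Vs and its square middle hanging free between the blocks. Leave the other tools where they lie.

Things in the scene. Friction and masses are not known exactly. Their poses are not given: they have to be found in the camera images.
- vblock: Loose steel V-block, 50 mm long (x, the way its Vs run) by 54 x 54 mm (y, z), about 0.75 kg, origin at its centre. It starts on the bare bench, wide V (+z face) down, small V (-z face) up, x pointing roughly away from the robot: two quarter turns about x bring the wide V up. The flat x end faces, 50 mm apart, are the ones to grip; each y face has an 8 mm wide, 7 mm deep groove along its middle.
- fixture: Fixture bolted to the bench, does not move: green base plate with bright top, 250 x 84 x 12 mm, origin at the centre of its underside, x along its length (away from the robot, toward the screwed-down mate), y left, z up. Two bolt heads 7 mm high stand at each end, at x = +-115 mm, y = +-26 mm.
- empty_seat (a point): On the plate's top (fixture z = 12 mm), under the middle of the loose block's place: fixture x = -71, y = 0 mm, fixture axes. A block centred here leaves 92 mm between the two blocks; anything from 83 to 104 mm does.
- mate_center (a point): Centre of the screwed-down V-block, the loose one's twin, wide V up, against the strip: fixture x = +71, y = 0, z = 39 mm (it covers x = +46 to +96 mm). Fixture axes.
- axle: Loose steel axle, 196 mm long, about 0.75 kg, origin at its centre, x along it: dark square middle 28 x 28 x 80 mm, and at each end a bright round journal 22 mm in diameter, 58 mm long. It lies on its square middle (origin 14 mm up), pointing roughly away from the robot. With both journals in the wide Vs its centre line is 49.6 mm above the plate, 61.6 mm above the bench.
- wrench_14: A loose combination spanner, 208 x 31 x 11 mm, behind and left of the fixture; leave it.
- wide_v (a point): On the loose block (same axes): middle of the mouth of its wide V, 27 mm from the block's centre along its +z. 90-degree V, 40 mm wide, its walls would meet 20 mm below the mouth (a 3 mm relief slot lies there). The small V, in the face across from it, is 22 mm wide and 11 mm deep.
- strip (a point): Middle of the inner (left-hand) face of the dark steel locating strip at its top edge; fixture axes: x = 0, y = -27, z = 26 mm. The strip runs along the plate's right edge, 206 mm long, 10 mm thick, 14 mm high above the plate; a block snug against it is centred on fixture y = 0.
- driver_yellow: Loose yellow-handled screwdriver, 169 x 28 x 30 mm, lying near the bench's front edge; leave it.

How it is judged:
By the outcome, as a careful person would: the job done as asked, in the order asked, and still so for the second after the job is handed in, with the robot touching nothing.
It also fails if it takes over 69 s, if anything falls off the work surface, if the arm or the gripper's body presses on something with over 40 N, if the wrist force passes 120 N, or if a joint passes its speed limit or range.

## Working session

There is one attempt and no reset: what is moved stays moved. The work goes in short steps, Python scripts to look and compute and a shell command to move; the robot and the scene stay as the last step left them, time stands still between calls to the robot, and variables do not carry over. Pictures are saved under pics/ and viewed, at most 13 in all, crops included, and the job is handed in when it is done.

```bash
ls; mkdir -p pics; python3 - <<'E'
from bench import ctrl,get_image,calibration
import cv2,numpy as np
s=ctrl.read_state();print({k:np.round(v,3).tolist() for k,v in s.items()})
ims=[]
for n in("top","side"):
    im,d=get_image(n);c=calibration(n);print(n,np.round(c["K"],1).tolist(),np.round(c["R"],3).tolist(),np.round(c["t"],3).tolist())
    cv2.imwrite(f"pics/{n}0.png",im);np.save(f"{n}0.npy",d)
E
```

```text
pics
{'time': 0.0, 'joint_positions': [1.254, 0.6, -0.003, 1.6, 0.002, 0.943, -0.08], 'joint_vel': [-0.001, 0.001, 0.001, -0.001, 0.0, 0.001, 0.0], 'tau': [-0.0, -76.509, 1.497, -25.236, -0.052, 0.017, 0.0], 'eef_pos': [0.172, -0.704, 0.243], 'ee_rot': [0.993, 0.12, -0.0, -0.001], 'contact_force': [-0.394, 0.143, 0.005], 'moment': [0.078, -0.051, -0.023], 'finger_force': 0.0, 'opening': 0.093}
top [[592.0, 0.0, 320.2], [0.0, 592.0, 232.6], [0.0, 0.0, 1.0]] [[-0.02, -1.0, -0.004], [-0.985, 0.02, -0.174], [0.174, 0.001, -0.985]] [-0.107, 0.548, 1.252]
side [[620.1, 0.0, 321.1], [0.0, 620.1, 238.0], [0.0, 0.0, 1.0]] [[-0.975, -0.222, 0.009], [-0.145, 0.605, -0.783], [0.168, -0.765, -0.622]] [0.509, 0.196, 1.035]
```

View pics/top0.png

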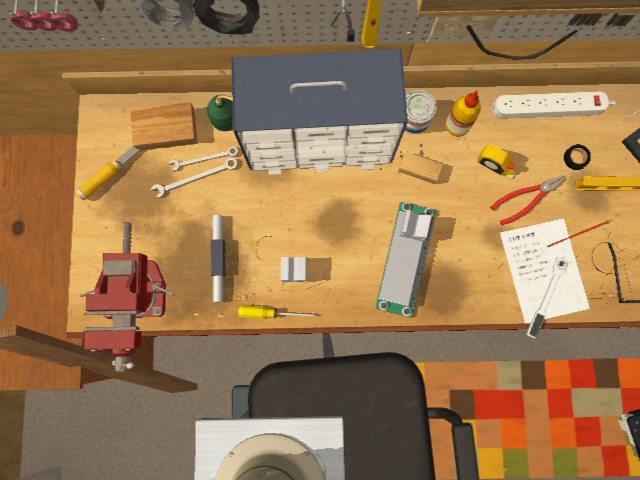

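View pics/side0.png

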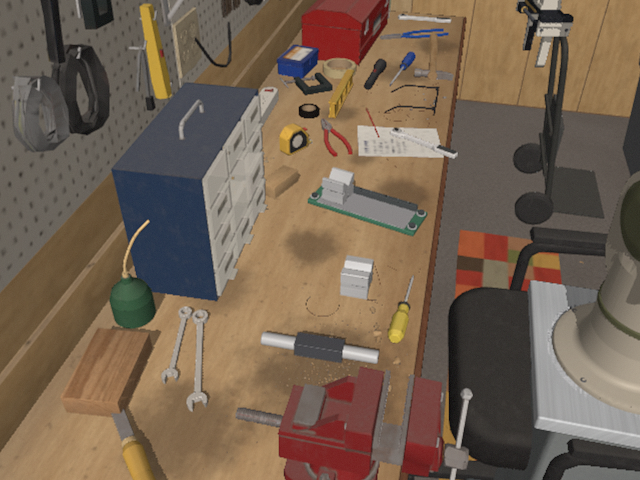

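The top view shows the axle at about (218,258), the loose block at (293,269), and the fixture at (407,258) with its mate at (417,225) on the far end. The yellow screwdriver is at (280,313). The side view agrees.

```bash
cat > h.py <<'E'
from bench import ctrl,get_image,calibration
import cv2,numpy as np
from scipy.spatial.transform import Rotation as Rot
def cloud(n,d):
    c=calibration(n);K=np.array(c["K"]);v,u=np.mgrid[:480,:640]
    if n=="wrist":
        a=(u-K[0,2])/K[0,0];b=(v-K[1,2])/K[1,1];r=np.hypot(a,b)+1e-9
        s=np.tan(np.minimum(r,1.4))/r;x,y=a*s,b*s
    else: x,y=(u-K[0,2])/K[0,0],(v-K[1,2])/K[1,1]
    P=np.stack([x*d,y*d,d],-1)
    P=(P-np.array(c["t"]))@np.array(c["R"])
    P[d<=0]=np.nan
    return P
def rect(p):
    (c,s,a)=cv2.minAreaRect((p[:,:2]*1000).astype(np.float32))
    if s[0]<s[1]: s=(s[1],s[0]);a+=90
    a=(a+90)%180-90
    return np.round([*c,*s,a],1)   # centre mm, long, short, angle of long axis deg
E
python3 - <<'E'
from h import *
P=cloud("top",np.load("top0.npy"));Q=cloud("side",np.load("side0.npy"))
im=cv2.imread("pics/top0.png")
def sel(P,u0,u1,v0,v1,z0,z1):
    q=P[v0:v1,u0:u1].reshape(-1,3);return q[(q[:,2]>z0)&(q[:,2]<z1)]
for nm,a in dict(block=(272,315,250,290,.045,.07),blockall=(272,315,250,290,.02,.07),axle=(205,232,205,308,.008,.05),axsq=(205,232,205,308,.024,.05),mate=(395,440,205,245,.055,.08),plate=(370,442,198,320,.006,.018),strip=(370,442,198,320,.021,.032),bench=(300,380,190,240,-.05,.05)).items():
    p=sel(P,*a);print(nm,len(p),rect(p),np.round(np.median(p,0)*1000,1))
for nm,a in dict(block=(335,378,250,305,.045,.07),mate=(315,360,160,210,.055,.08),axle=(255,385,325,367,.008,.05)).items():
    p=sel(Q,*a);print("side",nm,len(p),rect(p),np.round(np.median(p,0)*1000,1))
E
```

```text
block 521 [467.9 -57.5  52.5  50.5  89.1] [467.9 -55.2  52.8]
blockall 625 [467.9 -58.2  54.1  50.5  88.9] [466.5 -57.4  51.7]
axle 1025 [497.1 119.4 199.3  48.5   4.5] [496.6 111.   25.1]
axsq 617 [499.4 111.5 195.1  28.4   0.6] [499.2 111.8  27.3]
mate 388 [ 558.5 -328.2   54.3   52.    74.7] [ 557.8 -333.3   62.4]
plate 2919 [ 491.3 -310.3  271.4  157.    -4. ] [ 467.9 -298.    11.4]
strip 430 [ 488.3 -314.1  240.4   67.7  -16.6] [ 474.7 -334.1   25.5]
bench 3987 [ 596.  -163.2  182.4  117.1   88.6] [ 5.954e+02 -1.629e+02 -2.000e-01]
side block 616 [468.3 -56.7  61.4  50.5  89.2] [467.6 -61.1  52.8]
side mate 333 [ 559.3 -327.6   60.9   53.4   74.7] [ 557.6 -336.4   62.1]
side axle 2000 [501.7  86.1 197.3  89.6   4.8] [494.7 118.8  23.6]
```

```bash
python3 -m handwheel '[{"x":2.6,"y":3.6,"rz":5.5},{"x":2.6,"y":3.6,"rz":5.5},{"x":2.6,"y":3.6,"rz":5.5},{"x":2.6,"y":3.6,"rz":5.5},{"x":2.6,"y":3.6,"rz":5.5},{"x":2.6,"y":3.6,"rz":5.5},{"x":2.6,"y":3.6,"rz":5.5},{"x":2.6,"y":3.6,"rz":5.5},{"x":2.6,"y":3.6,"rz":5.5},{"x":2.6,"y":3.6,"rz":5.5},{"x":2.6,"y":3.6,"rz":5.5},{},{}]'
python3 - <<'E'
from h import *
s=ctrl.read_state();print(s["time"],np.round(s["eef_pos"],4),np.round(s["joint_positions"],3),np.round(s["ee_rot"],3))
im,d=get_image("wrist");cv2.imwrite("pics/w1.png",im);np.save("w1.npy",d)
P=cloud("wrist",d);np.save("w1P.npy",P)
q=P.reshape(-1,3);q=q[np.isfinite(q[:,0])]
m=q[(q[:,2]>.055)&(q[:,2]<.075)&(abs(q[:,0]-.558)<.05)&(abs(q[:,1]+.328)<.05)];print("mate",len(m),rect(m))
E
```

```text
0.1 [ 0.1721 -0.7039  0.2429] [ 1.254  0.6   -0.003  1.6    0.002  0.943 -0.08 ] [ 0.993  0.12  -0.    -0.001]
mate 0 [0. 0. 0. 0. 0.]invalid input
```

View pics/w1.png

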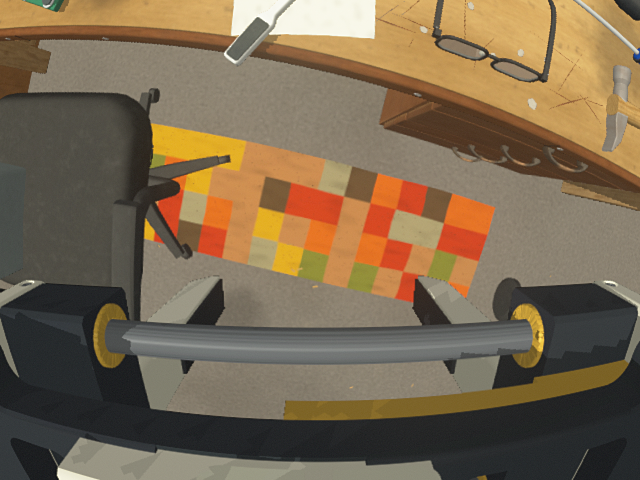

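The move was refused and the arm hasn't moved; this wrist view shows only the floor and the gripper fingers at (200,330) and (450,330). I'll retry with every key written out.

```bash
python3 -m handwheel '[{"jaw":1,"x":2.6,"y":3.6,"z":0,"rx":0,"ry":0,"rz":5.5},{"jaw":1,"x":2.6,"y":3.6,"z":0,"rx":0,"ry":0,"rz":5.5},{"jaw":1,"x":2.6,"y":3.6,"z":0,"rx":0,"ry":0,"rz":5.5},{"jaw":1,"x":2.6,"y":3.6,"z":0,"rx":0,"ry":0,"rz":5.5},{"jaw":1,"x":2.6,"y":3.6,"z":0,"rx":0,"ry":0,"rz":5.5},{"jaw":1,"x":2.6,"y":3.6,"z":0,"rx":0,"ry":0,"rz":5.5},{"jaw":1,"x":2.6,"y":3.6,"z":0,"rx":0,"ry":0,"rz":5.5},{"jaw":1,"x":2.6,"y":3.6,"z":0,"rx":0,"ry":0,"rz":5.5},{"jaw":1,"x":2.6,"y":3.6,"z":0,"rx":0,"ry":0,"rz":5.5},{"jaw":1,"x":2.6,"y":3.6,"z":0,"rx":0,"ry":0,"rz":5.5},{"jaw":1,"x":2.6,"y":3.6,"z":0,"rx":0,"ry":0,"rz":5.5},{"jaw":1,"x":0,"y":0,"z":0,"rx":0,"ry":0,"rz":0}]'
python3 - <<'E'
from h import *
s=ctrl.read_state();print(s["time"],np.round(s["eef_pos"],4),np.round(s["joint_positions"],3),np.round(s["ee_rot"],3))
im,d=get_image("wrist");cv2.imwrite("pics/w2.png",im);np.save("w2.npy",d)
P=cloud("wrist",d);np.save("w2P.npy",P)
q=P.reshape(-1,3);q=q[np.isfinite(q[:,0])]
m=q[(q[:,2]>.055)&(q[:,2]<.075)&(abs(q[:,0]-.558)<.05)&(abs(q[:,1]+.328)<.05)];print("mate",len(m),rect(m) if len(m) else 0)
E
```

```text
time: 1.35
eef_pos: [0.462, -0.3026, 0.2439]
ee_rot: [0.794, 0.608, 0.002, -0.0]
contact_force: [-0.0, 0.6, 0.1]
opening: 0.0932
finger_force: 0.0
1.35 [ 0.462  -0.3026  0.2439] [ 0.73   0.411 -0.344  1.982  0.189  0.777  0.014] [ 0.794  0.608  0.002 -0.   ]
mate 2270 [ 556.3 -333.3   54.8   51.2   74.2]
```

View pics/w2.png

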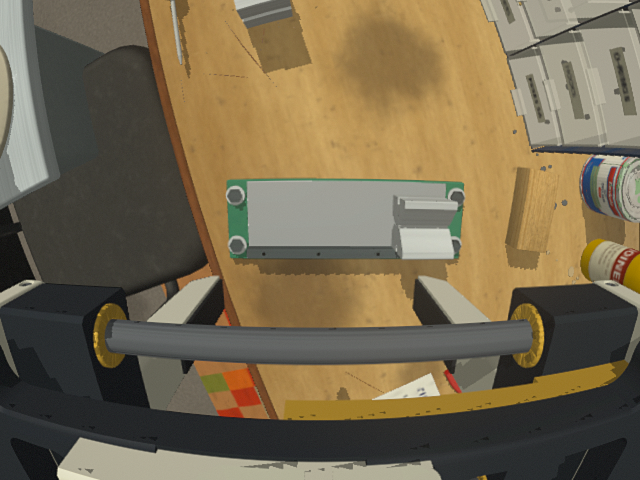

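The wrist view shows the whole fixture: plate at (250–395, 180–250), mate at (427,228), strip along row 253, bolts at (236,195), (237,245) and (457,195). The mate position differs by about 5 mm from the other views, so I'll cross-check it.

```bash
python3 - <<'E'
from h import *
P=np.load("w2P.npy")
c=calibration("wrist");print(np.round(c["K"],1).tolist(),np.round(-np.array(c["R"]).T@c["t"],3),np.round(c["R"],3).tolist())
q=P[100:170,300:400].reshape(-1,3);print("bench z",np.nanpercentile(q[:,2],[5,50,95]))
q=P[190:240,260:380].reshape(-1,3);print("plate z",np.nanpercentile(q[:,2],[5,50,95]))
q=P[236:250,405:445].reshape(-1,3);print("mate top z",np.nanpercentile(q[:,2],[5,50,95]))
def fix(c,a):
    a=np.deg2rad(a);return c
for n,PP in(("w",P),("top",cloud("top",np.load("top0.npy"))),("side",cloud("side",np.load("side0.npy")))):
    q=PP.reshape(-1,3);q=q[np.isfinite(q[:,0])]
    q=q[(abs(q[:,0]-.49)<.16)&(abs(q[:,1]+.31)<.1)]
    R=Rot.from_euler('z',15.5,degrees=True).as_matrix()
    f=(q-[.49,-.31,0])@R.T*1000
    p=f[(f[:,2]>9)&(f[:,2]<14.5)];print(n,"plate",len(p),rect(p))
    for x in(-60,-30,0,30):
        l=p[(abs(p[:,0]-x)<8)];print("  x",x,"y range of plate",np.percentile(l[:,1],[1,99]).round(1),end="")
    t=f[(f[:,2]>23)&(f[:,2]<29)&(abs(f[:,0])<100)];
    for x in(-80,-30,20):
        l=t[abs(t[:,0]-x)<15];print(" strip",x,np.percentile(l[:,1],[3,97]).round(1) if len(l) else 0,end="")
    m=f[(f[:,2]>57)&(f[:,2]<72)];print("\n  mate",len(m),np.percentile(m,[1,99],axis=0).round(1).tolist())
    g=f[(abs(f[:,2])<20)&(abs(f[:,1])<60)];g=p[(abs(p[:,1])<15)];print("  plate x",np.percentile(g[:,0],[0.5,99.5]).round(1))
E
```

```text
[[371.6, 0.0, 318.2], [0.0, 371.6, 244.4], [0.0, 0.0, 1.0]] [ 0.476 -0.244  0.386] [[0.964, -0.266, 0.001], [-0.259, -0.937, 0.236], [-0.062, -0.228, -0.972]]
bench z [-0.00097665  0.00036204  0.00174231]
plate z [0.01122982 0.01251813 0.01375751]
mate top z [0.05430832 0.05910917 0.0641249 ]
w plate 12223 [-1.133100e+03 -4.338400e+03  2.500323e+05  8.430770e+04 -1.000000e-01]
  x -60 y range of plate [-31.4  36.4]  x -30 y range of plate [-39.6  36.4]  x 0 y range of plate [-39.   36.5]  x 30 y range of plate [-42.8  36.1] strip -80 [-40.6 -31.3] strip -30 [-40.5 -31.4] strip 20 [-40.6 -31.5]
  mate 1987 [[44.8, -31.8, 57.2], [94.7, 22.3, 67.9]]
  plate x [-124.3  122. ]
top plate 1937 [-1.073800e+04 -1.437500e+03  2.794846e+05  1.319919e+05  1.290000e+01]
  x -60 y range of plate [-40.6  41.4]  x -30 y range of plate [-38.9  41.5]  x 0 y range of plate [-41.2  41.1]  x 30 y range of plate [-38.8  41.6] strip -80 [-36.6 -26.9] strip -30 [-36.2 -26.7] strip 20 [-36.3 -26.3]
  mate 331 [[46.0, -26.1, 57.2], [95.9, 27.8, 70.1]]
  plate x [-122.9  123.4]
side plate 1725 [5.561000e+02 1.099930e+04 2.518131e+05 8.597220e+04 4.000000e+00]
  x -60 y range of plate [-29.1  43.8]  x -30 y range of plate [-30.5  42.7]  x 0 y range of plate [-29.1  43.6]  x 30 y range of plate [-29.4  43.1] strip -80 [-37.7 -22.6] strip -30 [-38.  -23.3] strip 20 [-36.7 -23.2]
  mate 274 [[46.2, -27.1, 57.3], [97.2, 30.8, 68.1]]
  plate x [-123.2  123. ]
```

```bash
python3 -m handwheel '[{"jaw":1,"x":0.05,"y":2.1,"z":-0.3,"rx":0,"ry":0,"rz":3.6},{"jaw":1,"x":0.05,"y":2.1,"z":-0.3,"rx":0,"ry":0,"rz":3.6},{"jaw":1,"x":0.05,"y":2.1,"z":-0.3,"rx":0,"ry":0,"rz":3.6},{"jaw":1,"x":0.05,"y":2.1,"z":-0.3,"rx":0,"ry":0,"rz":3.6},{"jaw":1,"x":0.05,"y":2.1,"z":-0.3,"rx":-5,"ry":0,"rz":0},{"jaw":1,"x":0.05,"y":2.1,"z":-0.3,"rx":-5,"ry":0,"rz":0},{"jaw":1,"x":0.05,"y":2.1,"z":-0.3,"rx":-5,"ry":0,"rz":0},{"jaw":1,"x":0.05,"y":2.1,"z":-0.3,"rx":-5,"ry":0,"rz":0},{"jaw":1,"x":0.05,"y":2.1,"z":-0.3,"rx":-5,"ry":0,"rz":0},{"jaw":1,"x":0.05,"y":2.0,"z":-0.3,"rx":-5,"ry":0,"rz":0},{"jaw":1,"x":0.05,"y":2.0,"z":-0.3,"rx":-5,"ry":0,"rz":0},{"jaw":1,"x":0.05,"y":2.0,"z":-0.3,"rx":-5,"ry":0,"rz":0},{"jaw":1,"x":0,"y":0,"z":0,"rx":-5,"ry":0,"rz":0},{"jaw":1,"x":0,"y":0,"z":0,"rx":0,"ry":0,"rz":0}]'
cat >> h.py <<'E'
def st():
    s=ctrl.read_state();R=Rot.from_quat(s["ee_rot"]).as_matrix();p=np.array(s["eef_pos"])
    print("t%.2f"%s["time"],"tcp",np.round(p*1000,1),"grasp",np.round((p+.006*R[:,2])*1000,1),"ytool",np.round(R[:,1],3),"ztool",np.round(R[:,2],3),"open",round(s["opening"]*1000,1),"F",np.round(s["contact_force"],1),"j",np.round(s["joint_positions"],2))
def zone(n,x,y,z,save=None):
    im,d=get_image(n)
    if save: cv2.imwrite(save,im)
    q=cloud(n,d).reshape(-1,3);q=q[np.isfinite(q[:,0])]
    return q[(q[:,0]>x[0])&(q[:,0]<x[1])&(q[:,1]>y[0])&(q[:,1]<y[1])&(q[:,2]>z[0])&(q[:,2]<z[1])]
E
python3 - <<'E'
from h import *
st()
q=zone("wrist",(.4,.54),(-.13,.02),(.045,.062),"pics/w3.png");print(len(q),rect(q) if len(q) else 0)
E
```

```text
time: 2.8
eef_pos: [0.4643, -0.056, 0.206]
ee_rot: [0.658, 0.648, -0.268, 0.274]
contact_force: [0.8, -0.5, 0.2]
opening: 0.0929
finger_force: 0.0
t2.80 tcp [464.3 -56.  206. ] grasp [464.3 -60.3 201.8] ytool [ 1.    -0.009  0.013] ztool [ 0.003 -0.708 -0.707] open 92.9 F [ 0.8 -0.5  0.2] j [-0.36  0.54 -0.14  2.23  0.89  1.05 -1.24]
5165 [467.2 -59.9  55.   50.6  88.7]
```

```bash
python3 -m handwheel '[{"jaw":1,"x":0.1,"y":0,"z":-3.5,"rx":0,"ry":0,"rz":0},{"jaw":1,"x":0.1,"y":0.1,"z":-3.5,"rx":0,"ry":0,"rz":0},{"jaw":1,"x":0.1,"y":0.1,"z":-3.5,"rx":0,"ry":0,"rz":0},{"jaw":1,"x":0,"y":0,"z":-3.0,"rx":0,"ry":0,"rz":0},{"jaw":1,"x":0,"y":0,"z":-2.0,"rx":0,"ry":0,"rz":0},{"jaw":1,"x":0,"y":0,"z":-1.2,"rx":0,"ry":0,"rz":0},{"jaw":1,"x":0,"y":0,"z":-0.7,"rx":0,"ry":0,"rz":0},{"jaw":1,"x":0,"y":0,"z":0,"rx":0,"ry":0,"rz":0},{"jaw":0.2,"x":0,"y":0,"z":0,"rx":0,"ry":0,"rz":0},{"jaw":0.2,"x":0,"y":0,"z":0,"rx":0,"ry":0,"rz":0},{"jaw":0,"x":0,"y":0,"z":0,"rx":0,"ry":0,"rz":0},{"jaw":-0.1,"x":0,"y":0,"z":0,"rx":0,"ry":0,"rz":0},{"jaw":-1,"x":0,"y":0,"z":0,"rx":0,"ry":0,"rz":0},{"jaw":-1,"x":0,"y":0,"z":0,"rx":0,"ry":0,"rz":0},{"jaw":-1,"x":0,"y":0,"z":0,"rx":0,"ry":0,"rz":0}]'
python3 -c "
from h import *
st()"
```

```text
time: 4.35
eef_pos: [0.4678, -0.057, 0.0338]
ee_rot: [0.661, 0.646, -0.267, 0.274]
contact_force: [2.7, 1.7, 3.5]
opening: 0.0502
finger_force: 29.9
t4.35 tcp [467.8 -57.   33.8] grasp [467.8 -61.2  29.5] ytool [ 1.    -0.016  0.018] ztool [ 0.001 -0.707 -0.707] open 50.2 F [2.7 1.7 3.5] j [-0.4   0.87 -0.08  2.27  1.15  0.84 -1.64]
```

```bash
cat >> h.py <<'E'
def arc(y,z,n=18):   # TCP relative to pivot edge, mm -> per-row (y,z) shifts in cm over 90 deg
    t=np.linspace(0,np.pi/2,n+1);p=np.c_[y*np.cos(t)-z*np.sin(t),y*np.sin(t)+z*np.cos(t)]/10
    d=np.diff(np.round(p,2),axis=0);print(np.round(d,2).tolist())
E
python3 -c "
from h import *
arc(28.5,33.8,15)"
```

```text
[[-0.37, 0.28], [-0.4, 0.24], [-0.41, 0.2], [-0.44, 0.15], [-0.45, 0.1], [-0.46, 0.06], [-0.46, 0.01], [-0.46, -0.04], [-0.46, -0.09], [-0.44, -0.13], [-0.43, -0.18], [-0.4, -0.23], [-0.38, -0.26], [-0.35, -0.3], [-0.32, -0.34]]
```

```bash
python3 -m handwheel '[{"jaw":-1,"x":0,"y":0,"z":0.3,"rx":0,"ry":0,"rz":0},{"jaw":-1,"x":0,"y":-0.37,"z":0.28,"rx":6,"ry":0,"rz":0},{"jaw":-1,"x":0,"y":-0.4,"z":0.24,"rx":6,"ry":0,"rz":0},{"jaw":-1,"x":0,"y":-0.41,"z":0.2,"rx":6,"ry":0,"rz":0},{"jaw":-1,"x":0,"y":-0.44,"z":0.15,"rx":6,"ry":0,"rz":0},{"jaw":-1,"x":0,"y":-0.45,"z":0.1,"rx":6,"ry":0,"rz":0},{"jaw":-1,"x":0,"y":-0.46,"z":0.06,"rx":6,"ry":0,"rz":0},{"jaw":-1,"x":0,"y":-0.46,"z":0.01,"rx":6,"ry":0,"rz":0},{"jaw":-1,"x":0,"y":-0.46,"z":-0.04,"rx":6,"ry":0,"rz":0},{"jaw":-1,"x":0,"y":-0.46,"z":-0.09,"rx":6,"ry":0,"rz":0},{"jaw":-1,"x":0,"y":-0.44,"z":-0.13,"rx":6,"ry":0,"rz":0},{"jaw":-1,"x":0,"y":-0.43,"z":-0.18,"rx":6,"ry":0,"rz":0},{"jaw":-1,"x":0,"y":-0.4,"z":-0.23,"rx":6,"ry":0,"rz":0},{"jaw":-1,"x":0,"y":-0.38,"z":-0.26,"rx":6,"ry":0,"rz":0},{"jaw":-1,"x":0,"y":-0.35,"z":-0.3,"rx":6,"ry":0,"rz":0},{"jaw":-1,"x":0,"y":-0.32,"z":-0.34,"rx":6,"ry":0,"rz":0},{"jaw":-1,"x":0,"y":0,"z":0,"rx":0,"ry":0,"rz":0},{"jaw":-1,"x":0,"y":0,"z":0,"rx":0,"ry":0,"rz":0}]'
python3 -c "
from h import *
st()
q=zone('side',(.4,.54),(-.2,-.03),(.01,.09),'pics/s4.png');print(len(q),np.percentile(q*1000,[1,50,99],axis=0).round(1))
im=cv2.imread('pics/s4.png');cv2.imwrite('pics/s4c.png',cv2.resize(im[180:380,240:480],(720,600)))"
```

```text
time: 6.15
eef_pos: [0.4659, -0.1195, 0.0295]
ee_rot: [0.663, 0.646, 0.263, -0.271]
contact_force: [0.0, -0.3, -7.9]
opening: 0.0507
finger_force: 29.8
t6.15 tcp [ 465.9 -119.5   29.5] grasp [ 465.9 -115.3   25.2] ytool [ 1.    -0.018 -0.02 ] ztool [-0.002  0.699 -0.715] open 50.7 F [ 0.  -0.3 -7.9] j [ 1.2   1.22 -1.12  2.05  0.47  0.7  -0.08]
2102 [[ 406.5 -196.8   11.2]
 [ 463.7 -120.    55.1]
 [ 531.7  -84.3   87.9]]
```

View pics/s4c.png

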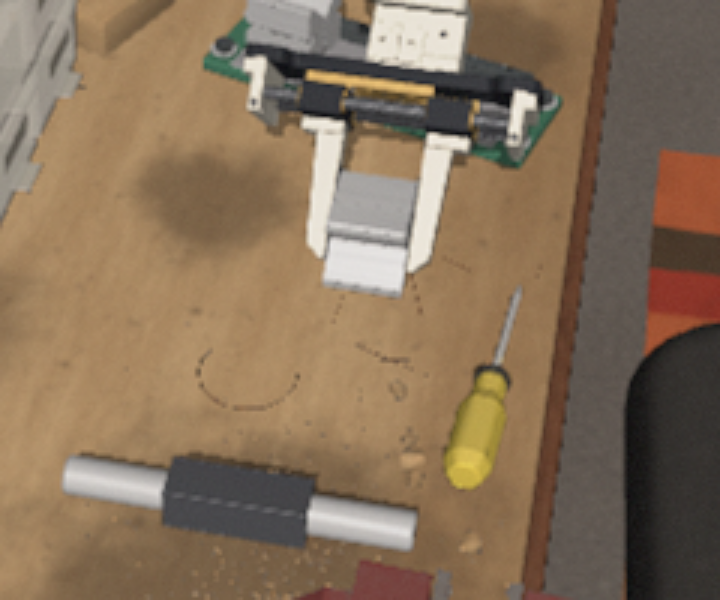

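Block is on its way down on its side, gripped square between the fingers at about (370,230) in the crop. I'll lower it to contact and check before letting go.

```bash
python3 -m handwheel '[{"jaw":-1,"x":0,"y":0,"z":-0.05,"rx":0.6,"ry":0,"rz":0},{"jaw":-1,"x":0,"y":0,"z":-0.05,"rx":0,"ry":0,"rz":0},{"jaw":-1,"x":0,"y":0,"z":-0.05,"rx":0,"ry":0,"rz":0},{"jaw":-1,"x":0,"y":0,"z":0,"rx":0,"ry":0,"rz":0}]'
```

```text
time: 6.6
eef_pos: [0.467, -0.1189, 0.0296]
ee_rot: [0.661, 0.646, 0.266, -0.273]
contact_force: [0.2, -0.4, -6.3]
opening: 0.0498
finger_force: 29.8
```

```bash
python3 -m handwheel '[{"jaw":-1,"x":0,"y":0,"z":-0.05,"rx":0,"ry":0,"rz":0},{"jaw":-1,"x":0,"y":0,"z":-0.05,"rx":0,"ry":0,"rz":0},{"jaw":-1,"x":0,"y":0,"z":0,"rx":0,"ry":0,"rz":0}]'; python3 -m handwheel '[{"jaw":-1,"x":0,"y":0,"z":-0.05,"rx":0,"ry":0,"rz":0},{"jaw":-1,"x":0,"y":0,"z":0,"rx":0,"ry":0,"rz":0}]'
```

```text
time: 6.9
eef_pos: [0.4669, -0.119, 0.0284]
ee_rot: [0.661, 0.646, 0.266, -0.274]
contact_force: [0.4, -0.3, -6.2]
opening: 0.0497
finger_force: 29.8
time: 7.1
eef_pos: [0.467, -0.119, 0.0279]
ee_rot: [0.661, 0.646, 0.266, -0.274]
contact_force: [-0.3, 0.0, -7.2]
opening: 0.0502
finger_force: 29.8
```

```bash
python3 -m handwheel '[{"jaw":-1,"x":0,"y":0,"z":-0.05,"rx":0,"ry":0,"rz":0},{"jaw":-1,"x":0,"y":0,"z":-0.05,"rx":0,"ry":0,"rz":0},{"jaw":-1,"x":0,"y":0,"z":0,"rx":0,"ry":0,"rz":0}]' | grep -E 'pos|force'; python3 -m handwheel '[{"jaw":-1,"x":0,"y":0,"z":-0.05,"rx":0,"ry":0,"rz":0},{"jaw":-1,"x":0,"y":0,"z":0,"rx":0,"ry":0,"rz":0}]'| grep -E 'pos|force'
```

```text
eef_pos: [0.467, -0.1191, 0.0274]
contact_force: [-1.5, -3.8, 0.6]
finger_force: 29.8
eef_pos: [0.467, -0.1191, 0.0273]
contact_force: [-2.4, -5.9, 6.0]
finger_force: 29.8
```

```bash
python3 -m handwheel '[{"jaw":0.25,"x":0,"y":0,"z":0,"rx":0,"ry":0,"rz":0},{"jaw":0.5,"x":0,"y":0,"z":0,"rx":0,"ry":0,"rz":0},{"jaw":1,"x":0,"y":0,"z":0,"rx":0,"ry":0,"rz":0},{"jaw":1,"x":0,"y":0,"z":0,"rx":0,"ry":0,"rz":0},{"jaw":1,"x":0,"y":0,"z":2,"rx":0,"ry":0,"rz":0},{"jaw":1,"x":0,"y":0,"z":4,"rx":0,"ry":0,"rz":0},{"jaw":1,"x":0,"y":0,"z":4,"rx":0,"ry":0,"rz":0},{"jaw":1,"x":0,"y":0.1,"z":2,"rx":-7.5,"ry":0,"rz":0},{"jaw":1,"x":0,"y":0.1,"z":0,"rx":-7.5,"ry":0,"rz":0},{"jaw":1,"x":0,"y":0.1,"z":0,"rx":-7.5,"ry":0,"rz":0},{"jaw":1,"x":0,"y":0.1,"z":0,"rx":-7.5,"ry":0,"rz":0},{"jaw":1,"x":0,"y":0.1,"z":0,"rx":-7.5,"ry":0,"rz":0},{"jaw":1,"x":0,"y":0.1,"z":0,"rx":-7.5,"ry":0,"rz":0},{"jaw":1,"x":0,"y":0.1,"z":0,"rx":-7.5,"ry":0,"rz":0},{"jaw":1,"x":0,"y":0.1,"z":0,"rx":-7.5,"ry":0,"rz":0},{"jaw":1,"x":0,"y":0.1,"z":0,"rx":-7.5,"ry":0,"rz":0},{"jaw":1,"x":0,"y":0.1,"z":0,"rx":-7.5,"ry":0,"rz":0},{"jaw":1,"x":0,"y":0.1,"z":0,"rx":-7.5,"ry":0,"rz":0},{"jaw":1,"x":0,"y":0.1,"z":0,"rx":-7.5,"ry":0,"rz":0},{"jaw":1,"x":0,"y":0,"z":0,"rx":0,"ry":0,"rz":0}]'
python3 -c "
from h import *
st()
for n in('wrist','side','top'):
  q=zone(n,(.41,.53),(-.2,-.03),(.046,.06),'pics/%s5.png'%n);print(n,len(q),rect(q) if len(q) else 0,np.median(q[:,2]))
"
```

```text
time: 9.6
eef_pos: [0.4676, -0.1025, 0.1454]
ee_rot: [0.659, 0.648, -0.268, 0.274]
contact_force: [-0.7, 0.7, 0.4]
opening: 0.0928
finger_force: 0.0
t9.60 tcp [ 467.6 -102.5  145.4] grasp [ 467.7 -106.8  141.2] ytool [ 1.    -0.011  0.015] ztool [ 0.003 -0.708 -0.706] open 92.8 F [-0.7  0.7  0.4] j [-0.06  0.68 -0.45  2.27  1.12  1.14 -1.47]
wrist 6368 [ 464.9 -114.1   55.1   50.3   89.9] 0.05495349193736512
side 554 [ 466.5 -111.7   60.7   50.5   89.4] 0.05355685275289468
top 547 [ 466.  -112.4   54.    50.4   89.9] 0.05306555774214296
```

```bash
python3 -m handwheel '[{"jaw":1,"x":-0.1,"y":-0.2,"z":-3.5,"rx":0,"ry":0,"rz":0},{"jaw":1,"x":0,"y":-0.2,"z":-3.5,"rx":0,"ry":0,"rz":0},{"jaw":1,"x":0,"y":-0.1,"z":-2.5,"rx":0,"ry":0,"rz":0},{"jaw":1,"x":0,"y":0,"z":-1.4,"rx":0,"ry":0,"rz":0},{"jaw":1,"x":0,"y":0,"z":-0.6,"rx":0,"ry":0,"rz":0},{"jaw":0.4,"x":0,"y":0,"z":0,"rx":0,"ry":0,"rz":0},{"jaw":0.2,"x":0,"y":0,"z":0,"rx":0,"ry":0,"rz":0},{"jaw":0.1,"x":0,"y":0,"z":0,"rx":0,"ry":0,"rz":0},{"jaw":0,"x":0,"y":0,"z":0,"rx":0,"ry":0,"rz":0},{"jaw":-1,"x":0,"y":0,"z":0,"rx":0,"ry":0,"rz":0},{"jaw":-1,"x":0,"y":0,"z":0,"rx":0,"ry":0,"rz":0},{"jaw":-1,"x":0,"y":0,"z":0,"rx":0,"ry":0,"rz":0}]'
python3 -c "
from h import *
st()
p=np.array(ctrl.read_state()['eef_pos'])*1000;print(p);arc(p[1]+139.5,p[2],15)"
```

```text
time: 10.95
eef_pos: [0.4663, -0.112, 0.0318]
ee_rot: [0.661, 0.645, -0.268, 0.274]
contact_force: [-0.2, 0.8, 5.1]
opening: 0.0504
finger_force: 29.9
t10.95 tcp [ 466.3 -112.    31.8] grasp [ 466.3 -116.2   27.6] ytool [ 1.    -0.017  0.017] ztool [-0.    -0.709 -0.706] open 50.4 F [-0.2  0.8  5.1] j [-0.08  0.9  -0.39  2.3   1.32  1.08 -1.73]
[ 466.34460458 -111.96064621   31.80087266]
[[-0.34, 0.27], [-0.38, 0.23], [-0.39, 0.2], [-0.42, 0.15], [-0.43, 0.1], [-0.43, 0.06], [-0.44, 0.02], [-0.44, -0.04], [-0.43, -0.07], [-0.43, -0.12], [-0.41, -0.17], [-0.38, -0.21], [-0.37, -0.25], [-0.33, -0.28], [-0.31, -0.32]]
```

```bash
python3 -m handwheel '[{"jaw":-1,"x":0,"y":0,"z":0.25,"rx":0,"ry":0,"rz":0},{"jaw":-1,"x":0,"y":-0.34,"z":0.27,"rx":6,"ry":0,"rz":0},{"jaw":-1,"x":0,"y":-0.38,"z":0.23,"rx":6,"ry":0,"rz":0},{"jaw":-1,"x":0,"y":-0.39,"z":0.2,"rx":6,"ry":0,"rz":0},{"jaw":-1,"x":0,"y":-0.42,"z":0.15,"rx":6,"ry":0,"rz":0},{"jaw":-1,"x":0,"y":-0.43,"z":0.1,"rx":6,"ry":0,"rz":0},{"jaw":-1,"x":0,"y":-0.43,"z":0.06,"rx":6,"ry":0,"rz":0},{"jaw":-1,"x":0,"y":-0.44,"z":0.02,"rx":6,"ry":0,"rz":0},{"jaw":-1,"x":0,"y":-0.44,"z":-0.04,"rx":6,"ry":0,"rz":0},{"jaw":-1,"x":0,"y":-0.43,"z":-0.07,"rx":6,"ry":0,"rz":0},{"jaw":-1,"x":0,"y":-0.43,"z":-0.12,"rx":6,"ry":0,"rz":0},{"jaw":-1,"x":0,"y":-0.41,"z":-0.17,"rx":6,"ry":0,"rz":0},{"jaw":-1,"x":0,"y":-0.38,"z":-0.21,"rx":6,"ry":0,"rz":0},{"jaw":-1,"x":0,"y":-0.37,"z":-0.25,"rx":6,"ry":0,"rz":0},{"jaw":-1,"x":0,"y":-0.33,"z":-0.28,"rx":6,"ry":0,"rz":0},{"jaw":-1,"x":0,"y":-0.31,"z":-0.32,"rx":6,"ry":0,"rz":0},{"jaw":-1,"x":0,"y":0,"z":0,"rx":0,"ry":0,"rz":0},{"jaw":-1,"x":0,"y":0,"z":0,"rx":0,"ry":0,"rz":0}]'
python3 -c "
from h import *
st()"
```

```text
time: 12.75
eef_pos: [0.4651, -0.1717, 0.0282]
ee_rot: [0.662, 0.645, 0.266, -0.274]
contact_force: [-0.5, 0.5, -6.0]
opening: 0.0499
finger_force: 29.8
t12.75 tcp [ 465.1 -171.7   28.2] grasp [ 465.1 -167.5   23.9] ytool [ 1.    -0.017 -0.019] ztool [-0.002  0.706 -0.708] open 49.9 F [-0.5  0.5 -6. ] j [ 1.28  1.27 -1.17  1.97  0.5   0.84 -0.06]
```

```bash
python3 -m handwheel '[{"jaw":-1,"x":0,"y":0,"z":-0.05,"rx":0,"ry":0,"rz":0},{"jaw":-1,"x":0,"y":0,"z":-0.05,"rx":0,"ry":0,"rz":0},{"jaw":-1,"x":0,"y":0,"z":0,"rx":0,"ry":0,"rz":0}]'| grep -E 'pos|force';  python3 -m handwheel '[{"jaw":-1,"x":0,"y":0,"z":-0.05,"rx":0,"ry":0,"rz":0},{"jaw":-1,"x":0,"y":0,"z":0,"rx":0,"ry":0,"rz":0}]'| grep -E 'pos|force'
```

```text
eef_pos: [0.4659, -0.1711, 0.029]
contact_force: [0.7, -0.1, -6.1]
finger_force: 29.8
eef_pos: [0.466, -0.1713, 0.0283]
contact_force: [0.2, 0.8, -6.6]
finger_force: 29.8
```

```bash
python3 -m handwheel '[{"jaw":-1,"x":0,"y":0,"z":-0.05,"rx":0,"ry":0,"rz":0},{"jaw":-1,"x":0,"y":0,"z":0,"rx":0,"ry":0,"rz":0}]'| grep -E 'pos|force';  python3 -m handwheel '[{"jaw":-1,"x":0,"y":0,"z":-0.05,"rx":0,"ry":0,"rz":0},{"jaw":-1,"x":0,"y":0,"z":0,"rx":0,"ry":0,"rz":0}]'| grep -E 'pos|force';python3 -m handwheel '[{"jaw":-1,"x":0,"y":0,"z":-0.05,"rx":0,"ry":0,"rz":0},{"jaw":-1,"x":0,"y":0,"z":0,"rx":0,"ry":0,"rz":0}]'| grep -E 'pos|force'
```

```text
eef_pos: [0.4659, -0.1713, 0.0276]
contact_force: [0.2, -0.1, -6.8]
finger_force: 29.8
eef_pos: [0.4659, -0.1713, 0.0271]
contact_force: [-0.0, 0.0, -6.4]
finger_force: 29.8
eef_pos: [0.466, -0.1713, 0.0266]
contact_force: [1.2, -0.8, -5.9]
finger_force: 29.8
```

```bash
for i in 1; do python3 -m handwheel '[{"jaw":-1,"x":0,"y":0,"z":-0.05,"rx":0,"ry":0,"rz":0},{"jaw":-1,"x":0,"y":0,"z":0,"rx":0,"ry":0,"rz":0}]'| grep -E 'pos|contact'; python3 -m handwheel '[{"jaw":-1,"x":0,"y":0,"z":-0.05,"rx":0,"ry":0,"rz":0},{"jaw":-1,"x":0,"y":0,"z":0,"rx":0,"ry":0,"rz":0}]'| grep -E 'pos|contact'; done
```

```text
eef_pos: [0.466, -0.1713, 0.0265]
contact_force: [-0.9, -1.3, -2.5]
eef_pos: [0.466, -0.1713, 0.0264]
contact_force: [-2.8, -4.1, 2.6]
```

```bash
python3 -m handwheel '[{"jaw":0.25,"x":0,"y":0,"z":0,"rx":0,"ry":0,"rz":0},{"jaw":0.5,"x":0,"y":0,"z":0,"rx":0,"ry":0,"rz":0},{"jaw":1,"x":0,"y":0,"z":0,"rx":0,"ry":0,"rz":0},{"jaw":1,"x":0,"y":0,"z":0,"rx":0,"ry":0,"rz":0},{"jaw":1,"x":0,"y":0,"z":2,"rx":0,"ry":0,"rz":0},{"jaw":1,"x":0,"y":0,"z":4,"rx":0,"ry":0,"rz":0},{"jaw":1,"x":0,"y":0,"z":4,"rx":0,"ry":0,"rz":0},{"jaw":1,"x":0,"y":0.1,"z":2,"rx":-7.5,"ry":0,"rz":0},{"jaw":1,"x":0,"y":0.1,"z":0,"rx":-7.5,"ry":0,"rz":0},{"jaw":1,"x":0,"y":0.1,"z":0,"rx":-7.5,"ry":0,"rz":0},{"jaw":1,"x":0,"y":0.1,"z":0,"rx":-7.5,"ry":0,"rz":0},{"jaw":1,"x":0,"y":0.1,"z":0,"rx":-7.5,"ry":0,"rz":0},{"jaw":1,"x":0,"y":0,"z":0,"rx":-7.5,"ry":0,"rz":0},{"jaw":1,"x":0,"y":0,"z":0,"rx":0,"ry":0,"rz":0},{"jaw":1,"x":0,"y":0,"z":0,"rx":0,"ry":0,"rz":0}]'
python3 -c "
from h import *
st()
for n in('wrist','side','top'):
  q=zone(n,(.41,.53),(-.25,-.08),(.046,.06),'pics/%s6.png'%n);print(n,len(q),rect(q) if len(q) else 0,np.median(q[:,2]))
"
```

```text
time: 15.75
eef_pos: [0.4663, -0.1646, 0.147]
ee_rot: [0.714, 0.7, -0.001, 0.001]
contact_force: [-0.7, -0.6, 1.3]
opening: 0.093
finger_force: 0.0
t15.75 tcp [ 466.3 -164.6  147. ] grasp [ 466.3 -164.6  141. ] ytool [ 1.   -0.02 -0.  ] ztool [-0.    -0.002 -1.   ] open 93.0 F [-0.7 -0.6  1.3] j [ 0.83  0.62 -0.88  2.17  0.77  0.7  -0.6 ]
wrist 3429 [ 464.4 -168.8   54.7   49.9   89.7] 0.05284952577947243
side 337 [ 465.3 -165.    59.9   50.    90. ] 0.05155197166723822
top 0 0 nan
  return _methods._mean(a, axis=axis, dtype=dtype,
  ret = ret.dtype.type(ret / rcount)
```

View pics/wrist6.png

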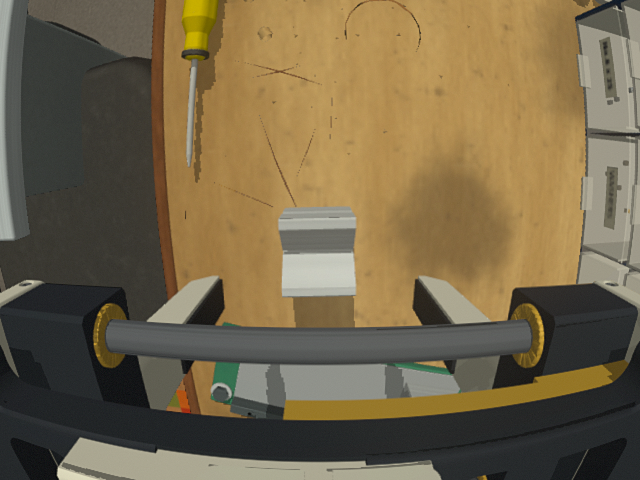

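The wide V is up, with the block at about (318,252) and the fixture behind the gripper. I'll grip it upright and lift.

```bash
python3 -m handwheel '[{"jaw":1,"x":-0.1,"y":-0.1,"z":-3.5,"rx":0,"ry":0,"rz":0},{"jaw":1,"x":0,"y":0,"z":-3.5,"rx":0,"ry":0,"rz":0},{"jaw":1,"x":0,"y":0,"z":-2.4,"rx":0,"ry":0,"rz":0},{"jaw":1,"x":0,"y":0,"z":-1.3,"rx":0,"ry":0,"rz":0},{"jaw":0.4,"x":0,"y":0,"z":0,"rx":0,"ry":0,"rz":0},{"jaw":0.2,"x":0,"y":0,"z":0,"rx":0,"ry":0,"rz":0},{"jaw":0.1,"x":0,"y":0,"z":0,"rx":0,"ry":0,"rz":0},{"jaw":0,"x":0,"y":0,"z":0,"rx":0,"ry":0,"rz":0},{"jaw":-1,"x":0,"y":0,"z":0,"rx":0,"ry":0,"rz":0},{"jaw":-1,"x":0,"y":0,"z":0,"rx":0,"ry":0,"rz":0},{"jaw":-1,"x":0,"y":0,"z":0,"rx":0,"ry":0,"rz":0}]'
python3 -c "
from h import *
st()"
```

```text
time: 17.0
eef_pos: [0.4654, -0.1675, 0.0391]
ee_rot: [0.715, 0.699, -0.001, 0.001]
contact_force: [0.9, -1.3, 5.9]
opening: 0.05
finger_force: 29.9
t17.00 tcp [ 465.4 -167.5   39.1] grasp [ 465.4 -167.5   33.1] ytool [ 1.    -0.024 -0.   ] ztool [-0.    -0.002 -1.   ] open 50.0 F [ 0.9 -1.3  5.9] j [ 0.68  0.76 -0.66  2.24  1.07  0.5  -0.88]
```

```bash
python3 -m handwheel '[{"jaw":-1,"x":0,"y":0,"z":1,"rx":0,"ry":0,"rz":0},{"jaw":-1,"x":0,"y":0,"z":2,"rx":0,"ry":0,"rz":0},{"jaw":-1,"x":0,"y":0,"z":3,"rx":0,"ry":0,"rz":0},{"jaw":-1,"x":0,"y":0,"z":2,"rx":0,"ry":0,"rz":0},{"jaw":-1,"x":-0.5,"y":-1.5,"z":0,"rx":0,"ry":0,"rz":-1.8},{"jaw":-1,"x":-0.5,"y":-1.5,"z":0,"rx":0,"ry":0,"rz":-1.8},{"jaw":-1,"x":-0.6,"y":-1.5,"z":0,"rx":0,"ry":0,"rz":-1.8},{"jaw":-1,"x":-0.6,"y":-1.5,"z":0,"rx":0,"ry":0,"rz":-1.8},{"jaw":-1,"x":-0.5,"y":-1.5,"z":0,"rx":0,"ry":0,"rz":-1.8},{"jaw":-1,"x":-0.5,"y":-1.5,"z":0,"rx":0,"ry":0,"rz":-1.8},{"jaw":-1,"x":-0.5,"y":-1.4,"z":0,"rx":0,"ry":0,"rz":-1.8},{"jaw":-1,"x":-0.5,"y":-1.3,"z":0,"rx":0,"ry":0,"rz":-1.6},{"jaw":-1,"x":0,"y":0,"z":0,"rx":0,"ry":0,"rz":0},{"jaw":-1,"x":0,"y":0,"z":0,"rx":0,"ry":0,"rz":0}]'
python3 -c "
from h import *
st()
R=Rot.from_euler('z',15.5,degrees=True).as_matrix()
for n in('wrist','side','top'):
  q=zone(n,(.35,.65),(-.42,-.18),(.01,.16),'pics/%s7.png'%n)
  f=(q-[.49,-.3093,0])@R.T*1000
  l=f[(f[:,0]<-20)&(f[:,2]>50)&(f[:,2]<135)];h=l[l[:,2]>80]
  m=f[(f[:,0]>30)&(f[:,2]>57)&(f[:,2]<70)&(f[:,0]<110)]
  for k in (l,m): print(n,len(k),np.percentile(k,[1,99],axis=0).round(1).tolist() if len(k) else 0)
im=cv2.imread('pics/side7.png');cv2.imwrite('pics/s7c.png',cv2.resize(im[80:280,260:500],(720,600)))
"
```

```text
time: 18.4
eef_pos: [0.4229, -0.2844, 0.1187]
ee_rot: [0.797, 0.605, -0.001, -0.0]
contact_force: [0.1, 0.2, -7.1]
opening: 0.0496
finger_force: 29.9
t18.40 tcp [ 422.9 -284.4  118.7] grasp [ 422.9 -284.4  112.7] ytool [ 0.963 -0.269 -0.001] ztool [-0.001 -0.001 -1.   ] open 49.6 F [ 0.1  0.2 -7.1] j [ 1.01  0.65 -0.77  2.16  0.79  0.64 -0.6 ]
wrist 16266 [[-109.3, -19.1, 84.1], [-35.0, 34.0, 134.9]]
wrist 1978 [[46.2, -18.8, 57.2], [96.5, 26.8, 68.1]]
side 1125 [[-112.3, -16.8, 81.5], [-34.1, 38.4, 134.6]]
side 287 [[45.9, -25.9, 57.2], [97.2, 30.5, 68.9]]
top 59 [[-91.0, 32.5, 79.3], [-50.0, 35.7, 134.6]]
top 274 [[55.9, -26.7, 57.2], [95.9, 27.0, 69.3]]
```

View pics/s7c.png

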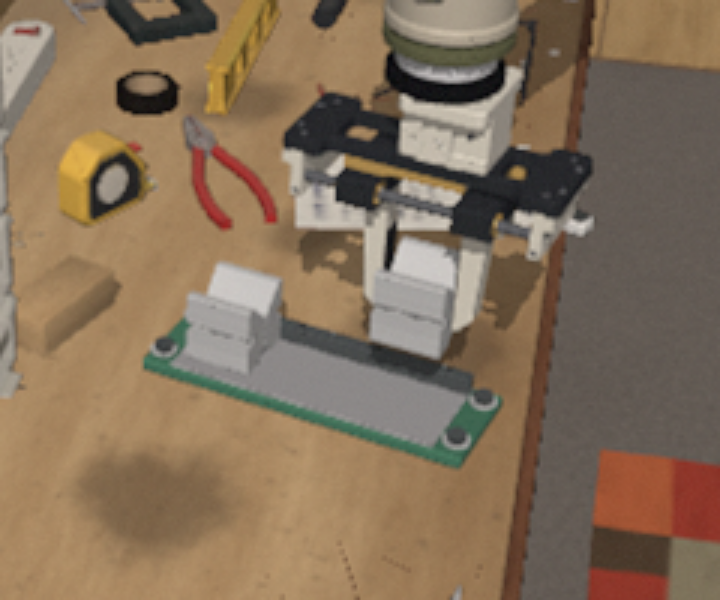

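The held block hangs over the empty seat at (410,310) in the crop, parallel to the strip and mate and clear of the near bolts. Lowering it next.

```bash
python3 -m handwheel '[{"jaw":-1,"x":0,"y":0,"z":-2,"rx":0,"ry":0,"rz":0},{"jaw":-1,"x":0,"y":0,"z":-2,"rx":0,"ry":0,"rz":0},{"jaw":-1,"x":0,"y":0,"z":-1.5,"rx":0,"ry":0,"rz":0},{"jaw":-1,"x":0,"y":0,"z":-0.8,"rx":0,"ry":0,"rz":0},{"jaw":-1,"x":-0.13,"y":-0.48,"z":0,"rx":0,"ry":0,"rz":0},{"jaw":-1,"x":0,"y":0,"z":0,"rx":0,"ry":0,"rz":0},{"jaw":-1,"x":0,"y":0,"z":0,"rx":0,"ry":0,"rz":0}]' | grep -E 'pos|contact'
python3 -m handwheel '[{"jaw":-1,"x":-0.03,"y":-0.1,"z":0,"rx":0,"ry":0,"rz":0},{"jaw":-1,"x":0,"y":0,"z":0,"rx":0,"ry":0,"rz":0}]'| grep -E 'pos|contact'
python3 -m handwheel '[{"jaw":-1,"x":-0.03,"y":-0.1,"z":0,"rx":0,"ry":0,"rz":0},{"jaw":-1,"x":0,"y":0,"z":0,"rx":0,"ry":0,"rz":0}]'| grep -E 'pos|contact'
```

```text
eef_pos: [0.422, -0.2894, 0.0563]
contact_force: [-0.3, 0.2, -6.5]
eef_pos: [0.4214, -0.2905, 0.0561]
contact_force: [-0.7, 0.4, -7.1]
eef_pos: [0.421, -0.2913, 0.0558]
contact_force: [-0.2, 0.2, -6.0]
```

```bash
python3 -m handwheel '[{"jaw":-1,"x":-0.03,"y":-0.1,"z":-0.2,"rx":0,"ry":0,"rz":0},{"jaw":-1,"x":0,"y":0,"z":0,"rx":0,"ry":0,"rz":0}]'| grep -E 'pos|contact'
python3 -m handwheel '[{"jaw":-1,"x":-0.02,"y":-0.05,"z":0,"rx":0,"ry":0,"rz":0},{"jaw":-1,"x":0,"y":0,"z":0,"rx":0,"ry":0,"rz":0}]'| grep -E 'pos|contact'
python3 -m handwheel '[{"jaw":-1,"x":-0.01,"y":-0.05,"z":0,"rx":0,"ry":0,"rz":0},{"jaw":-1,"x":0,"y":0,"z":0,"rx":0,"ry":0,"rz":0}]'| grep -E 'pos|contact'
```

```text
eef_pos: [0.4211, -0.2917, 0.0536]
contact_force: [1.6, 1.6, -7.0]
eef_pos: [0.4211, -0.2918, 0.0536]
contact_force: [2.5, 4.9, -6.5]
eef_pos: [0.421, -0.2919, 0.0537]
contact_force: [3.2, 6.5, -8.0]
```

```bash
python3 -m handwheel '[{"jaw":-1,"x":0,"y":0,"z":-0.1,"rx":0,"ry":0,"rz":0},{"jaw":-1,"x":0,"y":0,"z":-0.1,"rx":0,"ry":0,"rz":0},{"jaw":-1,"x":0,"y":0,"z":0,"rx":0,"ry":0,"rz":0}]'| grep -E 'pos|contact'
python3 -m handwheel '[{"jaw":-1,"x":0,"y":0,"z":-0.05,"rx":0,"ry":0,"rz":0},{"jaw":-1,"x":0,"y":0,"z":0,"rx":0,"ry":0,"rz":0}]'| grep -E 'pos|contact'
python3 -m handwheel '[{"jaw":-1,"x":0,"y":0,"z":-0.05,"rx":0,"ry":0,"rz":0},{"jaw":-1,"x":0,"y":0,"z":0,"rx":0,"ry":0,"rz":0}]'| grep -E 'pos|contact'
```

```text
eef_pos: [0.4212, -0.2919, 0.0518]
contact_force: [2.0, 7.3, -3.8]
eef_pos: [0.4212, -0.2919, 0.0514]
contact_force: [2.2, 7.5, -3.1]
eef_pos: [0.4212, -0.2918, 0.0512]
contact_force: [0.3, 7.4, 1.2]
```

```bash
python3 -m handwheel '[{"jaw":-1,"x":-0.01,"y":-0.05,"z":-0.05,"rx":0,"ry":0,"rz":0},{"jaw":-1,"x":0,"y":0,"z":0,"rx":0,"ry":0,"rz":0},{"jaw":0.15,"x":0,"y":0,"z":0,"rx":0,"ry":0,"rz":0},{"jaw":0.25,"x":0,"y":0,"z":0,"rx":0,"ry":0,"rz":0},{"jaw":0.5,"x":0,"y":0,"z":0,"rx":0,"ry":0,"rz":0},{"jaw":0.6,"x":0,"y":0,"z":0,"rx":0,"ry":0,"rz":0},{"jaw":0.6,"x":0,"y":0,"z":2,"rx":0,"ry":0,"rz":0},{"jaw":0.6,"x":0,"y":0,"z":4,"rx":0,"ry":0,"rz":0},{"jaw":0.6,"x":0,"y":0,"z":4,"rx":0,"ry":0,"rz":0},{"jaw":0.6,"x":0,"y":-1,"z":4,"rx":0,"ry":0,"rz":0},{"jaw":0.6,"x":0.5,"y":-1,"z":2,"rx":0,"ry":0,"rz":0},{"jaw":0.6,"x":0,"y":0,"z":0,"rx":0,"ry":0,"rz":0},{"jaw":0.6,"x":0,"y":0,"z":0,"rx":0,"ry":0,"rz":0}]'
python3 - <<'E'
from h import *
st()
R=Rot.from_euler('z',15.5,degrees=True).as_matrix()
for n in('wrist','side'):
  q=zone(n,(.35,.65),(-.42,-.18),(.01,.16),'pics/%s8.png'%n)
  f=(q-[.49,-.3093,0])@R.T*1000
  l=f[(f[:,0]<-20)&(f[:,2]>58)&(f[:,2]<72)&(f[:,1]<50)]
  m=f[(f[:,0]>30)&(f[:,2]>58)&(f[:,2]<72)&(f[:,0]<110)]
  for k in (l,m): print(n,len(k),np.percentile(k,[1,50,99],axis=0).round(1).tolist(),rect(k/1000) if len(k) else 0)
E
```

```text
time: 22.25
eef_pos: [0.4248, -0.3139, 0.2099]
ee_rot: [0.797, 0.604, -0.001, 0.0]
contact_force: [-0.3, 0.4, 0.1]
opening: 0.0745
finger_force: 0.0
t22.25 tcp [ 424.8 -313.9  209.9] grasp [ 424.8 -313.9  203.9] ytool [ 0.963 -0.269 -0.001] ztool [-0.002 -0.002 -1.   ] open 74.5 F [-0.3  0.4  0.1] j [ 1.16  0.55 -0.91  2.05  0.6   0.83 -0.37]
wrist 2546 [[-97.3, -27.6, 58.2], [-72.6, -12.6, 65.0], [-47.9, 26.1, 67.6]] [-72.7  -1.1  54.6  50.4 -89. ]
wrist 2035 [[45.7, -27.5, 58.2], [69.4, -12.4, 64.7], [95.3, 26.3, 67.5]] [ 70.8  -0.6  54.7  51.1 -89.6]
side 292 [[-97.0, -28.4, 58.2], [-72.8, -11.4, 63.6], [-46.9, 30.0, 68.7]] [-71.8   1.1  63.6  51.3 -89. ]
side 262 [[46.5, -28.5, 58.1], [69.8, -12.2, 63.4], [96.4, 30.7, 68.9]] [72.2  1.8 62.7 51.8 89.6]
```

View pics/wrist8.png

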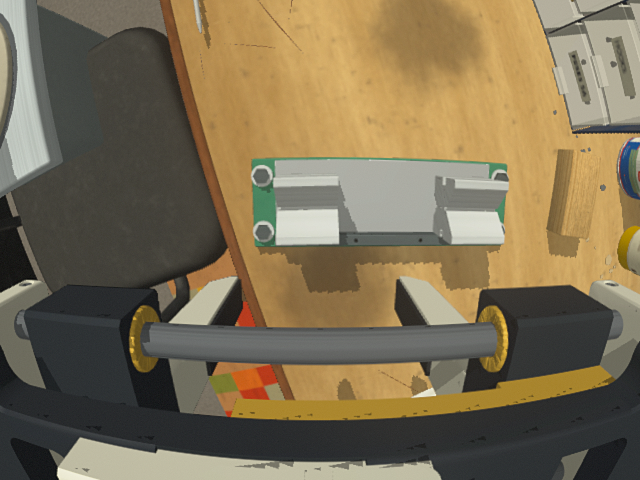

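The wrist view shows both blocks on the fixture with their wide Vs up: loose block at (308,210), mate at (472,210), in line along the strip at row 239. I'll check squareness and measure the axle again.

```bash
python3 - <<'E'
from h import *
R=Rot.from_euler('z',15.5,degrees=True).as_matrix()
F=[];A=[]
for i in range(3):
  im,d=get_image("wrist");P=cloud("wrist",d).reshape(-1,3);P=P[np.isfinite(P[:,0])];F.append((P-[.49,-.3093,0])@R.T*1000)
f=np.vstack(F)
for nm,x0,x1 in(("loose",-92,-51),("mate",50,91)):
  k=f[(f[:,0]>x0)&(f[:,0]<x1)&(f[:,2]>35)&(f[:,2]<75)&(abs(f[:,1])<45)]
  xb=np.arange(x0+2,x1,3);o=[]
  for x in xb:
    l=k[abs(k[:,0]-x)<2]
    t=l[l[:,2]>64]
    v=l[(l[:,2]>47)&(l[:,2]<62)&(abs(l[:,1])<21)]
    w=v[v[:,1]<-4]    # far V wall facing left: z = -y + c
    o.append([np.percentile(t[:,1],98),np.percentile(t[:,1],2),np.median(w[:,1]+w[:,2])])
  o=np.array(o);
  for j,n in enumerate(("left","right","wall")):
    p=np.polyfit(xb,o[:,j],1);print(nm,n,"mean %.2f slope %.2f deg"%(o[:,j].mean(),np.degrees(np.arctan(p[0]))))
P=cloud("top",get_image("top")[1]).reshape(-1,3);P=P[np.isfinite(P[:,0])]
a=P[(abs(P[:,0]-.5)<.12)&(abs(P[:,1]-.111)<.04)&(P[:,2]>.024)&(P[:,2]<.04)]
s=a[(abs(a[:,0]-.5)<.035)];print("axle square",np.percentile(s*1000,[2,50,98],axis=0).round(1).tolist())
t=P[(abs(P[:,0]-.5)<.12)&(abs(P[:,1]-.111)<.04)&(P[:,2]>.02)&(P[:,2]<.04)]
print("ends x",np.percentile(t[:,0]*1000,[.5,99.5]).round(1),"slope",np.degrees(np.arctan(np.polyfit(t[:,0],t[:,1],1)[0])).round(2))
E
```

```text
loose left mean 25.29 slope 2.43 deg
loose right mean -27.89 slope 1.76 deg
loose wall mean 45.26 slope 1.14 deg
mate left mean 25.62 slope 0.70 deg
mate right mean -27.58 slope 1.42 deg
mate wall mean 45.74 slope 0.43 deg
axle square [[465.7, 98.3, 24.4], [499.0, 111.7, 28.1], [533.6, 125.3, 33.7]]
ends x [402.1 595.1] slope 0.93
```

```bash
python3 -m handwheel '[{"jaw":-1,"x":0.25,"y":1.9,"z":0,"rx":-4.8,"ry":1.35,"rz":0},{"jaw":-1,"x":0.25,"y":1.9,"z":0,"rx":-4.8,"ry":1.35,"rz":0},{"jaw":-1,"x":0.25,"y":1.9,"z":0,"rx":0,"ry":0,"rz":0},{"jaw":-1,"x":0.25,"y":1.8,"z":0,"rx":0,"ry":0,"rz":0},{"jaw":-1,"x":0,"y":0,"z":-3.5,"rx":0,"ry":0,"rz":0},{"jaw":-1,"x":0,"y":0,"z":-3.5,"rx":0,"ry":0,"rz":0},{"jaw":-1,"x":0,"y":0,"z":-3.5,"rx":0,"ry":0,"rz":0},{"jaw":-1,"x":0,"y":0,"z":-3.5,"rx":0,"ry":0,"rz":0},{"jaw":-1,"x":0,"y":0,"z":-1.8,"rx":0,"ry":0,"rz":0},{"jaw":-1,"x":0,"y":0,"z":-0.9,"rx":0,"ry":0,"rz":0},{"jaw":-1,"x":0,"y":0,"z":0,"rx":0,"ry":0,"rz":0},{"jaw":-1,"x":0,"y":0,"z":0,"rx":0,"ry":0,"rz":0}]'
python3 -c "
from h import *
st()"
```

```text
time: 23.75
eef_pos: [0.4354, -0.2382, 0.043]
ee_rot: [0.793, 0.603, -0.071, 0.052]
contact_force: [0.5, -0.7, 0.0]
opening: 0.0006
finger_force: 0.0
t23.75 tcp [ 435.4 -238.2   43. ] grasp [ 435.1 -239.2   37.1] ytool [ 0.963 -0.268 -0.002] ztool [-0.049 -0.168 -0.985] open 0.6 F [ 0.5 -0.7  0. ] j [ 0.66  0.73 -0.57  2.26  1.19  0.59 -1.18]
```

```bash
python3 -m handwheel '[{"jaw":-1,"x":-0.14,"y":-0.5,"z":0,"rx":0,"ry":0,"rz":0},{"jaw":-1,"x":-0.14,"y":-0.5,"z":0,"rx":0,"ry":0,"rz":0},{"jaw":-1,"x":0,"y":0,"z":0,"rx":0,"ry":0,"rz":0}]'| grep -E 'pos|contact'
python3 -m handwheel '[{"jaw":-1,"x":-0.05,"y":-0.2,"z":0,"rx":0,"ry":0,"rz":0},{"jaw":-1,"x":0,"y":0,"z":0,"rx":0,"ry":0,"rz":0}]'| grep -E 'pos|contact'
python3 -m handwheel '[{"jaw":-1,"x":-0.03,"y":-0.1,"z":0,"rx":0,"ry":0,"rz":0},{"jaw":-1,"x":0,"y":0,"z":0,"rx":0,"ry":0,"rz":0}]'| grep -E 'pos|contact'
python3 -m handwheel '[{"jaw":-1,"x":-0.03,"y":-0.1,"z":0,"rx":0,"ry":0,"rz":0},{"jaw":-1,"x":0,"y":0,"z":0,"rx":0,"ry":0,"rz":0}]'| grep -E 'pos|contact'
```

```text
eef_pos: [0.4322, -0.2499, 0.0437]
contact_force: [0.3, 0.0, -0.3]
eef_pos: [0.432, -0.2511, 0.0434]
contact_force: [0.3, -0.8, 0.2]
eef_pos: [0.4319, -0.2514, 0.0432]
contact_force: [0.8, -0.3, 1.3]
eef_pos: [0.4319, -0.2517, 0.0432]
contact_force: [-0.7, 4.9, 2.2]
```

```bash
python3 -m handwheel '[{"jaw":-1,"x":-0.03,"y":-0.1,"z":0,"rx":0,"ry":0,"rz":0},{"jaw":-1,"x":0,"y":0,"z":0,"rx":0,"ry":0,"rz":0}]'| grep -E 'pos|contact'
python3 -m handwheel '[{"jaw":-1,"x":-0.03,"y":-0.1,"z":0,"rx":0,"ry":0,"rz":0},{"jaw":-1,"x":0,"y":0,"z":0,"rx":0,"ry":0,"rz":0}]'| grep -E 'pos|contact'
```

```text
eef_pos: [0.4319, -0.252, 0.0432]
contact_force: [1.3, 8.1, 3.8]
eef_pos: [0.4321, -0.2523, 0.0432]
contact_force: [3.4, 8.7, 3.1]
```

```bash
python3 -m handwheel '[{"jaw":-1,"x":-0.03,"y":-0.1,"z":0,"rx":0,"ry":0,"rz":0},{"jaw":-1,"x":0,"y":0,"z":0,"rx":0,"ry":0,"rz":0},{"jaw":-1,"x":0.13,"y":0.5,"z":0,"rx":0,"ry":0,"rz":0},{"jaw":-1,"x":0.27,"y":1,"z":0,"rx":0,"ry":0,"rz":0},{"jaw":-1,"x":0,"y":0,"z":4,"rx":0,"ry":0,"rz":0},{"jaw":-1,"x":0,"y":0,"z":4,"rx":0,"ry":0,"rz":0},{"jaw":-1,"x":0,"y":0,"z":4.5,"rx":0,"ry":0,"rz":0},{"jaw":-1,"x":0,"y":-1.9,"z":4.5,"rx":4.8,"ry":-1.35,"rz":0},{"jaw":-1,"x":0,"y":-1.9,"z":0,"rx":4.8,"ry":-1.35,"rz":0},{"jaw":-1,"x":0,"y":-1.9,"z":0,"rx":0,"ry":0,"rz":0},{"jaw":-1,"x":0,"y":-1.8,"z":0,"rx":0,"ry":0,"rz":0},{"jaw":-1,"x":0,"y":0,"z":0,"rx":0,"ry":0,"rz":0},{"jaw":-1,"x":0,"y":0,"z":0,"rx":0,"ry":0,"rz":0}]'| grep -E 'pos|contact'
python3 - <<'E'
from h import *
st()
R=Rot.from_euler('z',15.5,degrees=True).as_matrix()
F=[]
for i in range(3):
  im,d=get_image("wrist");P=cloud("wrist",d).reshape(-1,3);P=P[np.isfinite(P[:,0])];F.append((P-[.49,-.3093,0])@R.T*1000)
f=np.vstack(F)
cv2.imwrite("pics/w9.png",im)
for nm,x0,x1 in(("loose",-92,-51),("mate",50,91)):
  k=f[(f[:,0]>x0)&(f[:,0]<x1)&(f[:,2]>35)&(f[:,2]<75)&(abs(f[:,1])<45)]
  xb=np.arange(x0+2,x1,3);o=[]
  for x in xb:
    l=k[abs(k[:,0]-x)<2]
    t=l[l[:,2]>64]
    v=l[(l[:,2]>47)&(l[:,2]<62)&(abs(l[:,1])<21)]
    w=v[v[:,1]<-4]
    o.append([np.percentile(t[:,1],98),np.percentile(t[:,1],2),np.median(w[:,1]+w[:,2])])
  o=np.array(o);
  for j,n in enumerate(("left","right","wall")):
    p=np.polyfit(xb,o[:,j],1);print(nm,n,"mean %.2f slope %.2f deg"%(o[:,j].mean(),np.degrees(np.arctan(p[0]))))
  m=f[(f[:,2]>58)&(f[:,2]<72)&(f[:,0]>x0-15)&(f[:,0]<x1+15)&(abs(f[:,1])<40)];print(rect(m/1000))
E
```

```text
eef_pos: [0.4343, -0.3131, 0.2074]
contact_force: [-0.4, 0.3, 0.1]
t26.35 tcp [ 434.3 -313.1  207.4] grasp [ 434.2 -313.2  201.4] ytool [ 0.963 -0.27  -0.004] ztool [-0.007 -0.011 -1.   ] open 0.6 F [-0.4  0.3  0.1] j [ 1.11  0.55 -0.86  2.03  0.59  0.82 -0.38]
loose left mean 24.88 slope -0.23 deg
loose right mean -27.66 slope 0.39 deg
loose wall mean 45.18 slope 0.34 deg
[-71.6  -1.3  54.   50.8 -89.7]
mate left mean 25.94 slope 0.10 deg
mate right mean -27.28 slope 0.61 deg
mate wall mean 45.97 slope 0.51 deg
[ 71.6  -0.8  55.6  51.1 -89.3]
```

```bash
python3 -m handwheel '[{"jaw":0.3,"x":0.5,"y":3.5,"z":0,"rx":0.05,"ry":0,"rz":-5.7},{"jaw":0.3,"x":0.5,"y":3.5,"z":0,"rx":0,"ry":0,"rz":-5.7},{"jaw":0.3,"x":0.5,"y":3.5,"z":0,"rx":0,"ry":0,"rz":-5.7},{"jaw":0.3,"x":0.5,"y":3.5,"z":0,"rx":0,"ry":0,"rz":-5.7},{"jaw":0.3,"x":0.5,"y":3.5,"z":0,"rx":0,"ry":0,"rz":-5.7},{"jaw":0.3,"x":0.5,"y":3.5,"z":0,"rx":0,"ry":0,"rz":-5.7},{"jaw":0.3,"x":0.5,"y":3.5,"z":0,"rx":0,"ry":0,"rz":-5.7},{"jaw":0.3,"x":0.5,"y":3.5,"z":0,"rx":0,"ry":0,"rz":-5.7},{"jaw":0.3,"x":0.5,"y":3.5,"z":0,"rx":0,"ry":0,"rz":-5.7},{"jaw":0.3,"x":0.5,"y":3.5,"z":0,"rx":0,"ry":0,"rz":-5.7},{"jaw":0.3,"x":0.5,"y":3.5,"z":0,"rx":0,"ry":0,"rz":-5.7},{"jaw":0.3,"x":0.5,"y":3.5,"z":0,"rx":0,"ry":0,"rz":-5.7},{"jaw":0.3,"x":0.5,"y":0.5,"z":0,"rx":0,"ry":0,"rz":-5.4},{"jaw":0.3,"x":0,"y":0,"z":0,"rx":0,"ry":0,"rz":0},{"jaw":0.3,"x":0,"y":0,"z":0,"rx":0,"ry":0,"rz":0}]'| grep -E 'pos|contact'
python3 - <<'E'
from h import *
st()
q=zone("wrist",(.38,.62),(.06,.17),(.008,.05),"pics/w10.png")
t=q[q[:,2]>.019];s=q[(q[:,2]>.0255)]
print("axle",len(t),"slope",np.degrees(np.arctan(np.polyfit(t[:,0],t[:,1],1)[0])).round(2),rect(t),"sq",rect(s),np.percentile(s*1000,[2,50,98],axis=0).round(1).tolist())
E
```

```text
eef_pos: [0.4989, 0.1114, 0.2076]
contact_force: [-1.1, 0.8, -0.1]
t28.00 tcp [498.9 111.4 207.6] grasp [498.8 111.4 201.6] ytool [ 0.014 -1.    -0.002] ztool [-0.012  0.002 -1.   ] open 60.3 F [-1.1  0.8 -0.1] j [ 0.06  0.44 -0.53  2.09  0.33  0.7  -2.24]
axle 5402 slope 0.88 [498.9 110.7 196.   27.7   1.2] sq [499.6 110.8 192.5  27.7   1.2] [[420.3, 97.4, 25.6], [502.0, 110.7, 28.5], [585.3, 123.6, 30.1]]
```

View pics/w10.png

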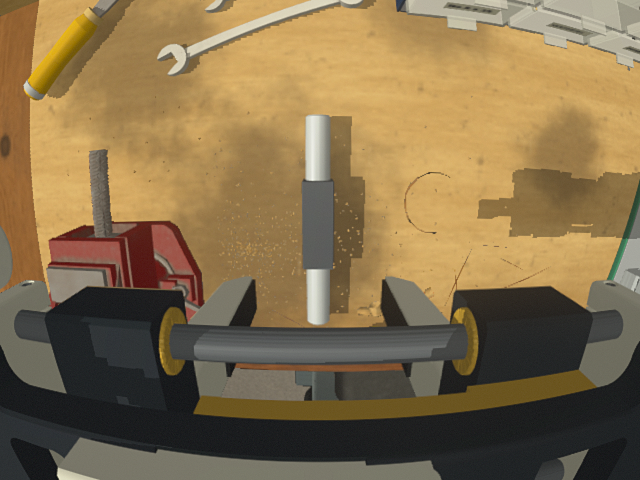

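The axle lies at (317,220) squarely below the gripper, with the spanner at (260,30). The vise is at (130,240) to the left, so I'll check its clearance to the gripper body before going down.

```bash
python3 - <<'E'
from h import *
for nm in("top","side"):
  P=cloud(nm,np.load(nm+"0.npy")).reshape(-1,3);P=P[np.isfinite(P[:,0])]
  v=P[(P[:,2]>.06)&(P[:,2]<.35)&(P[:,1]>.14)&(P[:,1]<.4)&(P[:,0]>.3)&(P[:,0]<.7)]
  for x in np.arange(.36,.6,.04):
    l=v[abs(v[:,0]-x)<.02];print(nm,round(x,2),len(l),np.round(np.percentile(l[:,1],1),3) if len(l) else 0, np.round(l[:,2].max(),3) if len(l) else 0)
E
```

```text
top 0.36 708 0.248 0.158
top 0.4 1113 0.248 0.157
top 0.44 919 0.26 0.15
top 0.48 771 0.26 0.126
top 0.52 172 0.261 0.106
top 0.56 122 0.291 0.083
side 0.36 1868 0.251 0.155
side 0.4 2966 0.251 0.155
side 0.44 2479 0.266 0.149
side 0.48 1996 0.266 0.124
side 0.52 426 0.265 0.105
side 0.56 298 0.293 0.078
```

```bash
python3 -m handwheel '[{"jaw":0.3,"x":0,"y":0,"z":-3.5,"rx":0,"ry":-0.7,"rz":0},{"jaw":0.3,"x":0,"y":0,"z":-4,"rx":0,"ry":0,"rz":0},{"jaw":0.3,"x":0,"y":0,"z":-4,"rx":0,"ry":0,"rz":0},{"jaw":0.3,"x":0,"y":0,"z":-3.5,"rx":0,"ry":0,"rz":0},{"jaw":0.3,"x":0,"y":0,"z":-2,"rx":0,"ry":0,"rz":0},{"jaw":0.3,"x":0,"y":0,"z":-0.8,"rx":0,"ry":0,"rz":0},{"jaw":0.3,"x":0,"y":0,"z":0,"rx":0,"ry":0,"rz":0},{"jaw":0,"x":0,"y":0,"z":0,"rx":0,"ry":0,"rz":0},{"jaw":-0.2,"x":0,"y":0,"z":0,"rx":0,"ry":0,"rz":0},{"jaw":-0.35,"x":0,"y":0,"z":0,"rx":0,"ry":0,"rz":0},{"jaw":-1,"x":0,"y":0,"z":0,"rx":0,"ry":0,"rz":0},{"jaw":-1,"x":0,"y":0,"z":0,"rx":0,"ry":0,"rz":0},{"jaw":-1,"x":0,"y":0,"z":0,"rx":0,"ry":0,"rz":0}]'| grep -E 'pos|contact'
python3 -c "
from h import *
st()"
```

```text
eef_pos: [0.5, 0.1118, 0.0303]
contact_force: [-1.3, 0.5, 7.0]
t29.35 tcp [500.  111.8  30.3] grasp [500.  111.8  24.3] ytool [ 0.011 -1.    -0.003] ztool [ 0.002  0.004 -1.   ] open 27.8 F [-1.3  0.5  7. ] j [-0.16  0.71 -0.24  2.22  0.61  0.27 -2.5 ]
```

```bash
python3 -m handwheel '[{"jaw":-1,"x":0,"y":0,"z":1,"rx":0,"ry":0,"rz":0},{"jaw":-1,"x":0,"y":0,"z":3,"rx":0,"ry":0,"rz":0},{"jaw":-1,"x":0,"y":0,"z":4,"rx":0,"ry":0,"rz":0},{"jaw":-1,"x":0,"y":0,"z":3,"rx":0,"ry":0,"rz":0},{"jaw":-1,"x":-0.1,"y":-3,"z":0,"rx":0,"ry":0,"rz":-1.3},{"jaw":-1,"x":-0.1,"y":-3.2,"z":0,"rx":0,"ry":0,"rz":-1.3},{"jaw":-1,"x":-0.1,"y":-3.2,"z":0,"rx":0,"ry":0,"rz":-1.3},{"jaw":-1,"x":-0.1,"y":-3.2,"z":0,"rx":0,"ry":0,"rz":-1.3},{"jaw":-1,"x":-0.1,"y":-3.2,"z":0,"rx":0,"ry":0,"rz":-1.3},{"jaw":-1,"x":-0.1,"y":-3.2,"z":0,"rx":0,"ry":0,"rz":-1.3},{"jaw":-1,"x":-0.1,"y":-3.2,"z":0,"rx":0,"ry":0,"rz":-1.3},{"jaw":-1,"x":-0.1,"y":-3.2,"z":0,"rx":0,"ry":0,"rz":-1.3},{"jaw":-1,"x":-0.1,"y":-3.2,"z":0,"rx":0,"ry":0,"rz":-1.3},{"jaw":-1,"x":0,"y":-3.2,"z":0,"rx":0,"ry":0,"rz":-1.3},{"jaw":-1,"x":0,"y":-3.2,"z":0,"rx":0,"ry":0,"rz":-1.3},{"jaw":-1,"x":0,"y":-3.1,"z":0,"rx":0,"ry":0,"rz":-1.3},{"jaw":-1,"x":0,"y":-2.2,"z":0,"rx":0,"ry":0,"rz":-0.5},{"jaw":-1,"x":0,"y":-2,"z":0,"rx":0,"ry":0,"rz":0},{"jaw":-1,"x":0,"y":0,"z":0,"rx":0,"ry":0,"rz":0},{"jaw":-1,"x":0,"y":0,"z":0,"rx":0,"ry":0,"rz":0}]'| grep -E 'pos|contact'
python3 - <<'E'
from h import *
st()
R=Rot.from_euler('z',15.5,degrees=True).as_matrix()
for n in("wrist","side"):
  q=zone(n,(.36,.64),(-.42,-.2),(.1,.155),"pics/%s11.png"%n)
  f=(q-[.49,-.3093,0])@R.T*1000
  e=f[(abs(f[:,0])>50)&(abs(f[:,0])<99)&(abs(f[:,1])<25)];print(n,len(e),np.percentile(e,[1,50,99],axis=0).round(1).tolist(),np.polyfit(e[:,0],e[:,2],1)*57.3 if len(e) else 0)
  for s in(-1,1):
    k=e[e[:,0]*s>0]
    if len(k): print("  end",s,len(k),np.percentile(k,[1,50,99],axis=0).round(1).tolist())
im=cv2.imread('pics/side11.png');cv2.imwrite('pics/s11c.png',cv2.resize(im[60:260,240:480],(720,600)))
E
```

```text
eef_pos: [0.4893, -0.3118, 0.1393]
contact_force: [-0.4, 0.5, -7.6]
t31.35 tcp [ 489.3 -311.8  139.3] grasp [ 489.3 -311.7  133.3] ytool [-0.269 -0.963 -0.003] ztool [-0.001  0.004 -1.   ] open 27.8 F [-0.4  0.5 -7.6] j [ 0.77  0.6  -0.44  2.    0.42  0.63 -1.79]
wrist 6093 [[-50.1, -13.5, 125.6], [73.0, -3.1, 133.1], [96.8, 7.6, 135.6]] [5.21103702e-01 7.55130480e+03]
  end -1 67 [[-55.2, -13.8, 126.2], [-51.3, 3.3, 130.0], [-50.1, 7.1, 132.9]]
  end 1 6026 [[50.5, -13.4, 125.6], [73.3, -3.1, 133.1], [96.8, 7.6, 135.6]]
side 481 [[-98.0, -7.4, 115.3], [-56.0, 5.9, 128.6], [95.7, 13.1, 136.1]] [8.80103168e-02 7.31448216e+03]
  end -1 269 [[-98.3, -7.1, 115.4], [-76.1, 5.7, 128.6], [-50.6, 11.1, 136.1]]
  end 1 212 [[51.4, -7.9, 115.4], [73.2, 6.3, 128.7], [96.4, 13.8, 136.1]]
```

View pics/s11c.png

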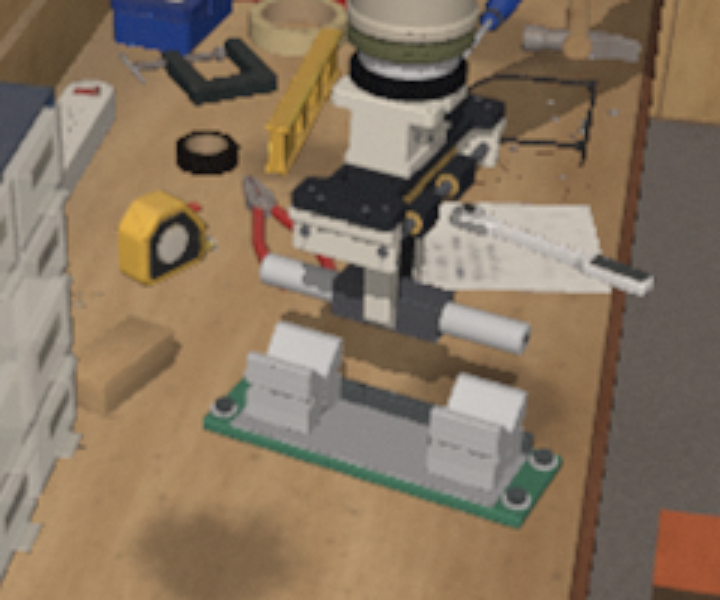

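The axle hangs level over the two blocks, in line with the Vs; in the crop the far journal is at (297,275) and the near one at (485,328). I'll correct 2 mm sideways and lower it.

```bash
python3 -m handwheel '[{"jaw":-1,"x":0.17,"y":0.22,"z":-1.5,"rx":0,"ry":0,"rz":0},{"jaw":-1,"x":0,"y":0,"z":-1.5,"rx":0,"ry":0,"rz":0},{"jaw":-1,"x":0,"y":0,"z":-1,"rx":0,"ry":0,"rz":0},{"jaw":-1,"x":0,"y":0,"z":-0.8,"rx":0,"ry":0,"rz":0},{"jaw":-1,"x":0,"y":0,"z":-0.4,"rx":0,"ry":0,"rz":0},{"jaw":-1,"x":0,"y":0,"z":-0.3,"rx":0,"ry":0,"rz":0},{"jaw":-1,"x":0,"y":0,"z":0,"rx":0,"ry":0,"rz":0},{"jaw":-1,"x":0,"y":0,"z":0,"rx":0,"ry":0,"rz":0}]'| grep -E 'pos|contact'
python3 -m handwheel '[{"jaw":-1,"x":0,"y":0,"z":-0.1,"rx":0,"ry":0,"rz":0},{"jaw":-1,"x":0,"y":0,"z":-0.1,"rx":0,"ry":0,"rz":0},{"jaw":-1,"x":0,"y":0,"z":0,"rx":0,"ry":0,"rz":0}]'| grep -E 'pos|contact'
python3 -m handwheel '[{"jaw":-1,"x":0,"y":0,"z":-0.1,"rx":0,"ry":0,"rz":0},{"jaw":-1,"x":0,"y":0,"z":-0.1,"rx":0,"ry":0,"rz":0},{"jaw":-1,"x":0,"y":0,"z":0,"rx":0,"ry":0,"rz":0}]'| grep -E 'pos|contact'
python3 -c "
from h import *
st();print(np.round(ctrl.read_state()['moment'],2))"
```

```text
eef_pos: [0.4924, -0.3096, 0.085]
contact_force: [0.2, -0.6, -7.4]
eef_pos: [0.4922, -0.3096, 0.0827]
contact_force: [0.0, -0.6, -7.2]
eef_pos: [0.4922, -0.3095, 0.0805]
contact_force: [-0.2, 1.1, -7.8]
t32.85 tcp [ 492.2 -309.5   80.5] grasp [ 492.2 -309.5   74.5] ytool [-0.268 -0.964 -0.003] ztool [ 0.001  0.003 -1.   ] open 27.9 F [-0.2  1.1 -7.8] j [ 0.72  0.68 -0.38  2.04  0.49  0.51 -1.85]
[ 0.07  0.07 -0.03]
```

```bash
python3 -m handwheel '[{"jaw":-1,"x":0,"y":0,"z":-0.1,"rx":0,"ry":0,"rz":0},{"jaw":-1,"x":0,"y":0,"z":0,"rx":0,"ry":0,"rz":0}]'| grep -E 'pos|contact'
python3 -m handwheel '[{"jaw":-1,"x":0,"y":0,"z":-0.1,"rx":0,"ry":0,"rz":0},{"jaw":-1,"x":0,"y":0,"z":0,"rx":0,"ry":0,"rz":0}]'| grep -E 'pos|contact'
python3 -m handwheel '[{"jaw":-1,"x":0,"y":0,"z":-0.05,"rx":0,"ry":0,"rz":0},{"jaw":-1,"x":0,"y":0,"z":0,"rx":0,"ry":0,"rz":0}]'| grep -E 'pos|contact'
python3 -c "
from h import *
print(np.round(ctrl.read_state()['moment'],2))"
```

```text
eef_pos: [0.4922, -0.3095, 0.0795]
contact_force: [0.1, -0.2, -8.0]
eef_pos: [0.4923, -0.3095, 0.0786]
contact_force: [0.9, -0.3, -7.6]
eef_pos: [0.4923, -0.3098, 0.0783]
contact_force: [0.6, -0.2, -6.8]
[-0.3   0.08  0.02]
```

```bash
python3 -m handwheel '[{"jaw":-1,"x":0,"y":0,"z":-0.05,"rx":0,"ry":0,"rz":0},{"jaw":-1,"x":0,"y":0,"z":0,"rx":0,"ry":0,"rz":0}]'| grep -E 'pos|contact'
python3 -m handwheel '[{"jaw":-1,"x":0,"y":0,"z":-0.05,"rx":0,"ry":0,"rz":0},{"jaw":-1,"x":0,"y":0,"z":0,"rx":0,"ry":0,"rz":0}]'| grep -E 'pos|contact'
python3 -c "
from h import *
s=ctrl.read_state();print(np.round(s['moment'],2),np.round(s['eef_pos'],4))"
```

```text
eef_pos: [0.4923, -0.31, 0.078]
contact_force: [-2.1, -2.4, -2.4]
eef_pos: [0.4923, -0.3101, 0.0779]
contact_force: [-2.1, -3.4, 4.8]
[-0.43  0.57  0.13] [ 0.4923 -0.3101  0.0779]
```

```bash
python3 -m handwheel '[{"jaw":-1,"x":-0.02,"y":-0.06,"z":0,"rx":0,"ry":0,"rz":0},{"jaw":-1,"x":0,"y":0,"z":0,"rx":0,"ry":0,"rz":0}]'| grep -E 'pos|contact'
python3 -m handwheel '[{"jaw":-1,"x":0,"y":-0.03,"z":0,"rx":0,"ry":0,"rz":0},{"jaw":-1,"x":0,"y":0,"z":0,"rx":0,"ry":0,"rz":0}]'| grep -E 'pos|contact'
python3 -c "
from h import *
s=ctrl.read_state();print(np.round(s['moment'],2),np.round(s['eef_pos'],4))"
```

```text
eef_pos: [0.4923, -0.3101, 0.0778]
contact_force: [-2.3, -1.0, 5.6]
eef_pos: [0.4923, -0.3101, 0.0779]
contact_force: [-3.2, -0.2, 5.5]
[0.14 0.61 0.14] [ 0.4923 -0.3101  0.0779]
```

```bash
python3 -m handwheel '[{"jaw":-0.3,"x":0,"y":0,"z":0,"rx":0,"ry":0,"rz":0},{"jaw":-0.2,"x":0,"y":0,"z":0,"rx":0,"ry":0,"rz":0},{"jaw":0,"x":0,"y":0,"z":0,"rx":0,"ry":0,"rz":0},{"jaw":0.3,"x":0,"y":0,"z":0,"rx":0,"ry":0,"rz":0},{"jaw":0.3,"x":0,"y":0,"z":0,"rx":0,"ry":0,"rz":0},{"jaw":0.3,"x":0,"y":0,"z":2,"rx":0,"ry":0,"rz":0},{"jaw":0.3,"x":0,"y":0,"z":4,"rx":0,"ry":0,"rz":0},{"jaw":0.3,"x":0,"y":0,"z":4,"rx":0,"ry":0,"rz":0},{"jaw":0.3,"x":0,"y":-1,"z":4,"rx":0,"ry":0,"rz":0},{"jaw":0.3,"x":-2,"y":-1,"z":2,"rx":0,"ry":0,"rz":0},{"jaw":0.3,"x":-3,"y":0,"z":0,"rx":0,"ry":0,"rz":0},{"jaw":0.3,"x":-3,"y":0,"z":0,"rx":0,"ry":0,"rz":0},{"jaw":0.3,"x":0,"y":0,"z":0,"rx":0,"ry":0,"rz":0},{"jaw":0.3,"x":0,"y":0,"z":0,"rx":0,"ry":0,"rz":0}]'| grep -E 'pos|contact'
python3 - <<'E'
from h import *
R=Rot.from_euler('z',15.5,degrees=True).as_matrix()
for n in("wrist","side"):
  q=zone(n,(.36,.64),(-.42,-.2),(.01,.1),"pics/%s12.png"%n)
  f=(q-[.49,-.3093,0])@R.T*1000
  for nm,k in dict(loose=f[(f[:,0]<-30)&(f[:,2]>58)&(f[:,2]<69)&(abs(f[:,1])<35)],mate=f[(f[:,0]>40)&(f[:,0]<97)&(f[:,2]>58)&(f[:,2]<69)&(abs(f[:,1])<35)],axtop=f[(f[:,2]>69)&(f[:,2]<80)&(abs(f[:,0])<105)]).items(): print(n,nm,len(k),np.percentile(k,[1,50,99],axis=0).round(1).tolist(),rect(k/1000) if len(k) else 0)
  for a,b in((-97,-50),(-38,38),(50,97)):
    k=f[(f[:,0]>a)&(f[:,0]<b)&(f[:,2]>65)&(abs(f[:,1])<12)];print("  ax",a,len(k),"top z",np.percentile(k[:,2],97).round(1))
im=cv2.imread('pics/wrist12.png')[100:340,120:520];im2=cv2.imread('pics/side12.png')[120:270,280:480]
cv2.imwrite('pics/f.png',np.vstack([cv2.resize(im,(500,300)),cv2.resize(im2,(400,300))[:, :400] if 0 else cv2.resize(im2,(500,300))]))
E
```

```text
eef_pos: [0.4119, -0.3307, 0.2375]
contact_force: [0.4, 0.8, -0.1]
wrist loose 2356 [[-95.1, -28.3, 58.4], [-69.2, -10.7, 65.6], [-41.5, 25.1, 68.8]] [-63.1  -1.1  65.7  54.8   0.7]
wrist mate 2373 [[47.1, -27.7, 58.3], [70.9, -10.1, 65.7], [96.6, 25.8, 68.9]] [68.6 -0.6 56.9 54.4  0.3]
wrist axtop 5944 [[-92.0, -15.2, 69.2], [2.3, -1.7, 75.3], [96.9, 12.2, 77.8]] [  2.8  -7.5 195.7  48.1   6. ]
  ax -97 1212 top z 74.0
  ax -38 2648 top z 77.7
  ax 50 1306 top z 74.3
side loose 367 [[-96.8, -27.5, 58.3], [-70.8, 9.4, 64.6], [-32.6, 29.2, 68.9]] [-63.5   0.2  67.2  62.    2. ]
side mate 290 [[42.8, -26.1, 58.4], [70.5, 10.2, 64.5], [96.4, 29.5, 68.7]] [ 69.8   1.6  58.1  56.8 -85.4]
side axtop 590 [[-93.3, -13.9, 69.0], [-1.9, 3.5, 73.6], [94.6, 17.5, 78.0]] [  2.2   5.8 195.   41.7  -1.4]
  ax -97 150 top z 74.2
  ax -38 255 top z 77.8
  ax 50 119 top z 74.2
```

View pics/f.png

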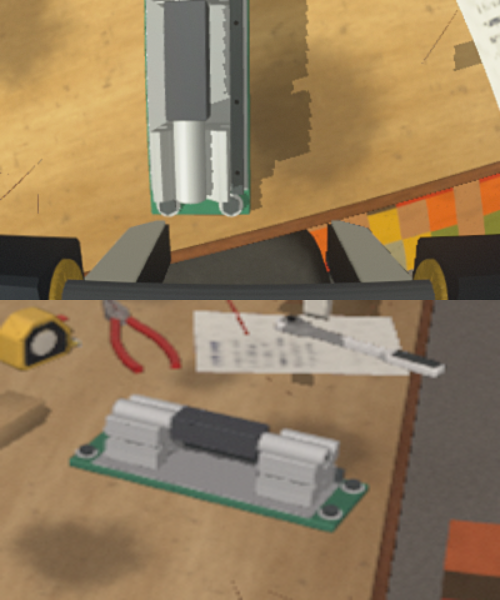

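Both journals rest in the wide Vs at equal height, the dark square middle hangs clear between the blocks, and the loose block still sits against the strip. Handing in.

```bash
python3 -c "
from bench import ctrl
print(ctrl.read_state()['time']);print(ctrl.hand_in())"
```

```text
35.75
the job is handed in; nothing more can be done
None
```

The job is handed in at 35.75 s: the loose V-block stands wide V up on the fixture, square and snug against the strip, and the axle's round ends lie in both wide Vs with its square middle clear between the blocks.

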